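# Tip the weight carton into the refill tray

### The job

Get the carton of wheel weights ready for picking: slide it, still standing, squarely up against the near edge of the low steel tray, in the middle of that edge, then push high on its window side so that it tips over that edge and comes to lie in the tray, window up. Do not hit the strip lamp that hangs over it, and leave the small parts round the tray where they are.

Things in the scene. Friction and masses are not known exactly. Their poses are not given: they have to be found in the camera images.
- carton: Plain cardboard carton, solid, 0.4 to 0.75 kg, 70 (its x) by 110 (y) by 160 mm (z), standing. Origin: centre of its base; z to its top. The face at x = -35 mm has a flush window, 74 mm wide, 28 to 114 mm up, showing rows of metal weights; x points from there to the plain side, which looks at the tray 30 to 65 mm away, up to 0.12 rad out of square. Lying right, its x axis points straight down.
- carton_middle (a point): Centre of the carton, 80 mm above the middle of its base; 47 mm above the bench once it lies in the tray. Pushed below about 45 mm the carton slides on the bench; pushed higher it may topple. Against the tray edge it falls over by itself once leaned about 30 degrees.
- carton_toe (a point): Middle of the bottom edge of the carton's plain side (carton x = +35 mm, z = 0): the edge that has to meet the tray.
- tray: Low steel tray fixed to the bench: plate 12 mm high, 200 mm long (x 0 to 200), 160 mm wide (y -80 to 80), grippy rubber mat on it, end wall 46 mm high at x = 185 to 195. Origin: at bench height in the middle of its near edge, the 12 mm high stop; x points to the end wall, the way the carton tips; z up. A round steel post 18 mm thick, 295 mm high, foot 60 mm square, stands at x = -48, y = -145 mm.
- lamp: Slim strip lamp fixed on the post, its bar crossing above where the carton tips: tray x -63 to -33, y -155 to +83 mm, 255 to 275 mm above the bench (clamp block at the post 248 to 282). Origin at tray x = -48, y = -90, z = 255 mm, axes as the tray's. A hand held upright at the carton's window side runs into it; a tool tilted about 40 degrees, fingers leading, goes under it.
- lug_nut_1: Small bright metal lug nut, 18 x 21 x 24 mm, loose on the bench beside the tray; origin under its centre. Bystander.
- lug_nut_2: A second such nut, near the first. Bystander.
- valve_stem: Black rubber valve stem with a brass-coloured end, 16 x 52 x 16 mm, lying beside the tray on the post's side; origin under its centre. Bystander.
- clip_weight: Grey clip-on wheel weight, 16 x 40 x 15 mm, lying near the foot of the post; origin under its centre. Bystander.

How it is judged:
By the outcome, as a careful person would: the job done as asked, in the order asked, and still so for the second after the job is handed in, with the robot touching nothing.
It also fails if it takes over 45 s, if anything falls off the work surface, if the arm or the gripper's body presses on something with over 40 N, if the wrist force passes 120 N, or if a joint passes its speed limit or range.

### The arm

A 6-joint arm with a two-finger parallel gripper is mounted at the origin on a cart in front of the work surface, level with it; the furniture and walls round the work are solid. World frame = base frame: x ahead of the robot, y to its left, z up, the work surface at z = 0. Lengths are in mm, angles in rad, forces in N, time in s.
With the tool pointing down it reaches from about 275 to 750 mm from the base axis. Payload 10.2 kg.
Tool frame: the origin (TCP) lies midway between the tips of the shut fingers; the grasp point (between the pads) lies 19 mm behind it; x points along the fingers, y is the direction in which the jaws open and shut, and the axes are right-handed (so a half turn about x gives the same grasp; the last joint's range is limited). The gripper opens to 85 mm and grips with 20 to 120 N. Pads are 22 mm wide; open, the fingers measure 114 mm over their backs; the gripper's body (76 mm by 85 mm) begins 54 mm behind the grasp point. The pads swing forward as they close: fully open they stand 13 mm farther back than shut.
Start: joints at [-0.223, 0.313, 1.498, -0, 1.331, -0.223], TCP at [525.006, -0.013, 231.294] pointing down, gripper open.
Joint ranges: [-2.94, 2.94], [-0.97, 2.17], [0.19, 2.56], [-1.23, 4.37], [0.02, 3.11], [-2.88, 2.88]. Speed limits (rad/s): [2.39, 2.39, 3.01, 3.14, 3.14, 3.14].

### API

Orientations are given as a unit quaternion [w, x, y, z].
In Python, from rig import ctrl gives the robot as it stands.
- The arm moves only by the tool arm_command, never from a script. Its argument "plan" is a list of rows, each a list of 5 numbers: the shift along the tool's x, y, z in m, then the turn about the tool's x in rad, then the opening, from 0 (shut) to 1 (fully open). A call has 1 to 12 rows; each row shifts and turns the commanded pose from where the row before left it, along the tool's axes as they then stand; what a row does not reach is not made up. A row lasts 1/8 s, in which the tool goes at most 62.5 mm and 10.7 degrees, less where a joint would pass 70% of its speed; a pose out of reach is approached as far as the arm can. A call with a gripper value outside its range is refused whole. The fingers move at their own pace and stop on an object; "squeeze" is the grip in N (left out, the last holds). Time passes only in rows, so rows that do not move let the fingers close. It gives the time, the measured TCP pose, the force and the opening at its end, in the units of the state.
- ctrl.sense(): the state, without advancing time (a new reading comes with each control period).
- ctrl.capture(name): name is "scene" or "side" or "wrist"; returns a dict with "color" (384x512x3 uint8, red, green, blue), "fx", "fy", "cx", "cy" (pixels), "xyz" and "orientation" of the camera in the world; the wrist camera has in their place "hand_eye" (4x4, takes a point from camera to tool coordinates, whose origin is the TCP and whose axes are the tool frame's). Camera axes: x right, y up, looking along -z (the intrinsics and any distortion apply to the point x, -y, -z); pixel columns grow to the right and rows downward; lengths in mm; the calibration is good to about 2 mm. A picture is of the moment at which its call begins: read the wrist's pose just before it. There is no depth.
- ctrl.finish_job(): hands the job in, once; it reports no verdict.
Trained networks look in the newest picture that a camera, given by its name, has taken for a name from the list of things; names that differ only in an ending like _2 or _b are one class to them, and where a whole thing is asked for, a point or a joint stands for the part that bears it (a point fixed in the world has none). Each returns a list of dicts, best first, with "score" (0 to 1); they miss things now and then, are a little off and sometimes report something else, mostly with a low value. They report only what shows in the picture. A call takes as long as a camera call.
- ctrl.spot_in(camera, query): "uv" ([column, row] in pixels, amid what is visible of it).
- ctrl.regions_of(camera, query): "mask" (384x512 bool, what is visible of it) and "uv" ([column, row] in pixels, amid what is visible of it).
- ctrl.place_of(camera, query): "uv" ([column, row] in pixels: a listed point, or the origin of a listed thing).
The state is a dict: "time_s": time; "joints": joint angles; "dq": joint speeds; "tau": joint torques, N m; "eef_pos": TCP position; "ee_rot": TCP orientation; "force": force on the tool from outside, world axes, zero at the start; "wrist_torque": the same for the moment, N m; "grip_width": opening from 0.0 (shut) to 1.0 (fully open).
Only numpy, scipy, OpenCV 4.12 (cv2) and the standard library are available. Lean on these libraries where they do the work, as an engineer would, in place of code of your own. Each camera call takes 0.05 s, during which the arm holds its last target.

## Working session

There is one attempt and no reset: what is moved stays moved. The work goes in short steps, Python scripts to look and compute and a tool call to move; the robot and the scene stay as the last step left them, time stands still between calls to the robot, and variables do not carry over. Pictures are saved under pics/ and viewed, and the job is handed in when it is done.

Besides the shell and the picture viewer there is one more tool, called as name(argument=value, ...), one argument or row to a line, values as JSON. arm_command: Moves the arm, as the interface text tells. Its arguments: {"type":"object","properties":{"plan":{"type":"array"},"squeeze":{"type":"number"}},"required":["plan"]}

```bash
mkdir -p pics; ls; python3 - <<'E'
from rig import ctrl
import cv2,json
s=ctrl.sense(); print(s)
for n in ["scene","side","wrist"]:
    c=ctrl.capture(n); print(n,{k:(v if k!="color" else 0) for k,v in c.items()})
    cv2.imwrite(f"pics/{n}0.png",c["color"][...,::-1])
    if n!="wrist":
      for q in ["carton","carton_middle","carton_toe","tray","lamp","lug_nut_1","valve_stem","clip_weight"]:
        print(n,q,[(round(d["score"],2),[round(float(x),1) for x in d["uv"]]) for d in ctrl.place_of(n,q)][:3])
E
```

```text
pics
{'time_s': 0.0, 'joints': array([-2.23413586e-01,  3.13458116e-01,  1.49844382e+00, -2.72615435e-05,
        1.33097093e+00, -2.23406682e-01]), 'dq': array([-0.00171724, -0.00062488, -0.00035123,  0.00054229, -0.00183318,
        0.00028533]), 'tau': array([-5.78409599e-04, -4.12261176e+01, -2.59742296e+01, -3.58453699e-04,
        4.11797926e-03, -1.23038126e-05]), 'eef_pos': array([5.24746449e+02, 3.13769301e-02, 2.30728381e+02]), 'ee_rot': array([ 0.49962177,  0.49975089,  0.50037782, -0.50024911]), 'force': array([-0.00764252, -0.27942584,  0.99894525]), 'wrist_torque': array([-0.02158298, -0.05061782, -0.03918746]), 'grip_width': 1.002027245939404}
scene {'color': 0, 'fx': 434.6625441175514, 'fy': 434.6625441175514, 'cx': 260.4311665673693, 'cy': 196.48155984267157, 'xyz': array([ 585.69605373,  773.90011402, 1047.34531475]), 'orientation': array([0.02823913, 0.00541999, 0.34560576, 0.93793914])}
scene carton [(0.81, [303.7, 197.1])]
scene carton_middle [(0.68, [304.7, 182.2])]
scene carton_toe [(0.71, [298.1, 207.9])]
scene tray [(0.93, [287.7, 219.4])]
scene lamp [(0.16, 
[... 509 characters left out ...]
on_toe [(0.63, [212.2, 227.4])]
side tray [(0.98, [229.8, 230.6])]
side lamp []
side lug_nut_1 [(0.49, [279.3, 208.3]), (0.41, [258.8, 206.1])]
side valve_stem [(0.68, [258.6, 270.7])]
side clip_weight [(0.4, [146.8, 265.6])]
wrist {'color': 0, 'fx': 274.0270053671691, 'fy': 274.0270053671691, 'cx': 257.52314550824406, 'cy': 190.12921119856938, 'hand_eye': array([[ 2.43324319e-06,  2.73121546e-01, -9.61979533e-01,
        -1.42712528e+02],
       [ 9.99999840e-01, -5.44807020e-04, -1.52150111e-04,
        -7.61549575e-01],
       [-5.65648676e-04, -9.61979378e-01, -2.73121504e-01,
        -6.88742658e+01],
       [ 0.00000000e+00,  0.00000000e+00,  0.00000000e+00,
         1.00000000e+00]])}
```

View pics/scene0.png

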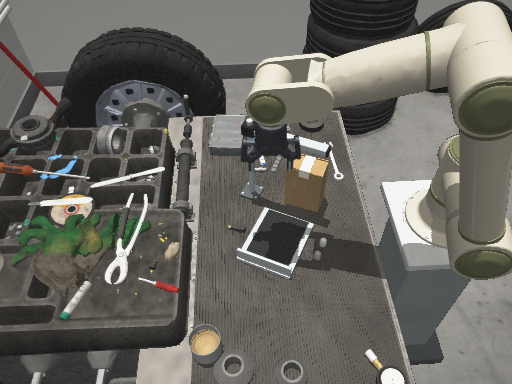

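View pics/side0.png

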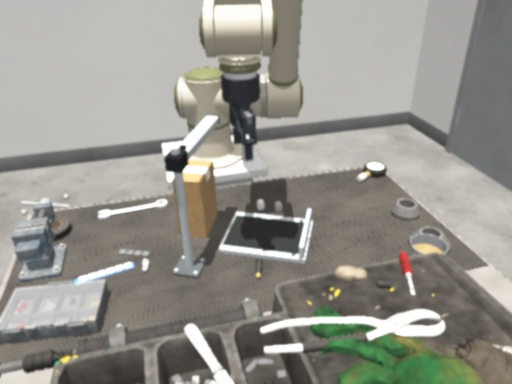

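View pics/wrist0.png

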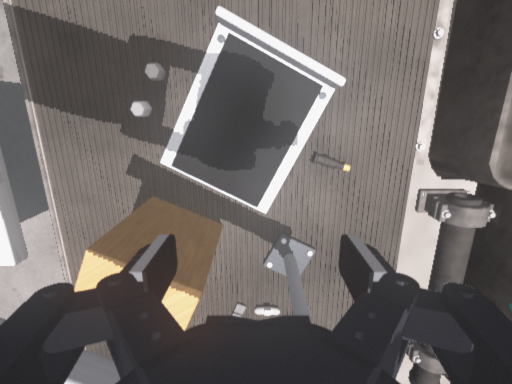

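```bash
cat > h.py <<'E'
import numpy as np, cv2
from scipy.spatial.transform import Rotation as R
from scipy.optimize import least_squares
def q2R(q): return R.from_quat([q[1],q[2],q[3],q[0]]).as_matrix()
class Cam:
    def __init__(s,c,state=None):
        s.K=(c["fx"],c["fy"],c["cx"],c["cy"])
        if "hand_eye" in c:
            T=np.array(c["hand_eye"]); Rt=q2R(state["ee_rot"])
            s.R=Rt@T[:3,:3]; s.t=Rt@T[:3,3]+state["eef_pos"]
        else: s.R=q2R(c["orientation"]); s.t=np.array(c["xyz"])
    def proj(s,P):
        p=(np.atleast_2d(P)-s.t)@s.R; fx,fy,cx,cy=s.K
        return np.stack([cx+fx*p[:,0]/-p[:,2], cy-fy*p[:,1]/-p[:,2]],1)
    def ray(s,uv):
        fx,fy,cx,cy=s.K
        d=s.R@np.array([(uv[0]-cx)/fx,-(uv[1]-cy)/fy,-1]); return s.t,d
    def atz(s,uv,z):
        o,d=s.ray(uv); return o+d*(z-o[2])/d[2]
def pose2(x,y,a,P):
    P=np.atleast_2d(P).astype(float); c,s=np.cos(a),np.sin(a)
    return np.stack([x+c*P[:,0]-s*P[:,1], y+s*P[:,0]+c*P[:,1],P[:,2]],1)
E
cat > save.py <<'E'
import pickle,sys
from rig import ctrl
out={}
for n in sys.argv[2:]:
    s=ctrl.sense(); c=ctrl.capture(n); out[n]=(c,s)
pickle.dump(out,open(sys.argv[1]+".pkl","wb")); print(ctrl.sense()["time_s"])
E
python3 save.py a scene side wrist
python3 - <<'E'
import pickle,cv2
o=pickle.load(open("a.pkl","rb"))
def crop(n,x0,y0,w,h,k,f):
    im=o[n][0]["color"][y0:y0+h,x0:x0+w,::-1]
    im=cv2.resize(im,None,fx=k,fy=k,interpolation=cv2.INTER_CUBIC); 
    for i in range(0,w,20): cv2.putText(im,str(x0+i),(i*k,8),0,.3,(0,0,255),1); cv2.line(im,(i*k,10),(i*k,14),(0,0,255),1)
    for i in range(0,h,20): cv2.putText(im,str(y0+i),(0,i*k+4),0,.3,(0,0,255),1); cv2.line(im,(20,i*k),(26,i*k),(0,0,255),1)
    cv2.imwrite(f,im)
crop("scene",225,130,130,150,4,"pics/sc1.png")
crop("side",110,100,210,180,3,"pics/si1.png")
crop("wrist",60,0,300,300,2,"pics/wr1.png")
E
```

```text
1.1
```

View pics/sc1.png

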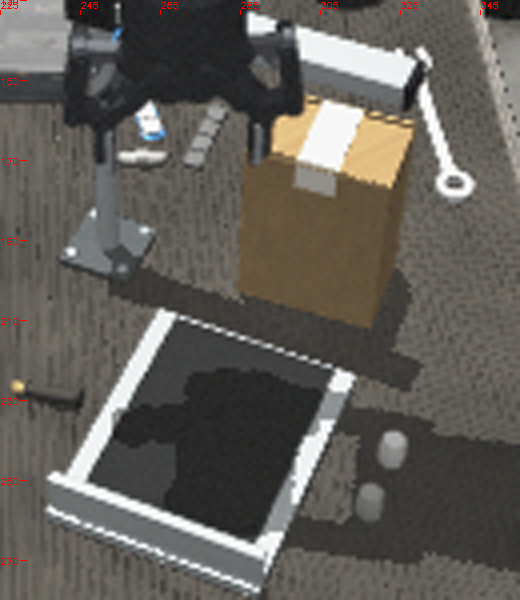

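View pics/si1.png

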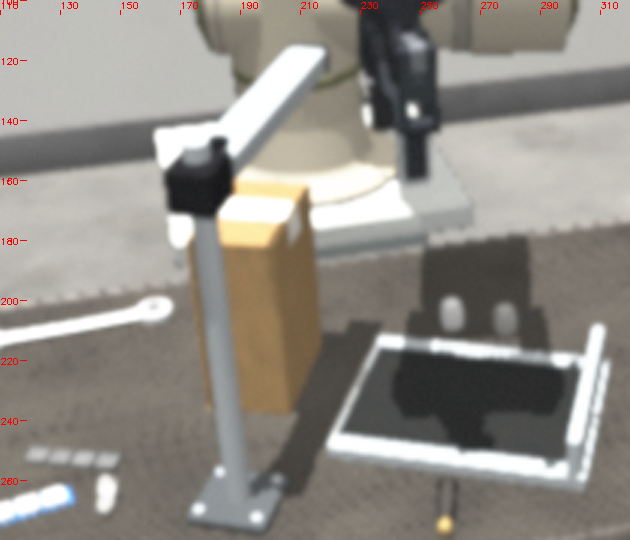

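View pics/wr1.png

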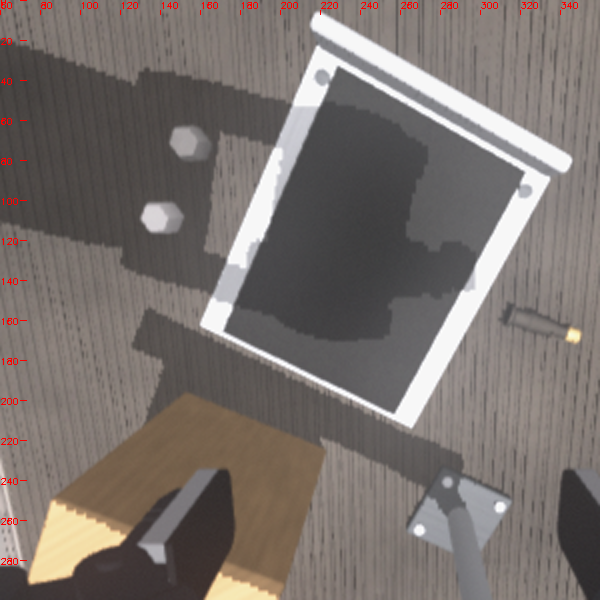

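```bash
cat > fit.py <<'E'
import pickle
from h import *
o=pickle.load(open("a.pkl","rb")); C={n:Cam(*o[n]) for n in o}
T=[("wrist",(0,80,12),(161,163)),("wrist",(0,-80,12),(265,214)),
("scene",(0,-80,12),(266,207.5)),("scene",(0,80,12),(313,224)),
("side",(0,-80,12),(219.5,245.7)),("side",(0,80,12),(236,212.3)),
("wrist",(200,80,12),None),("side",(200,-80,0),(304.5,262.5)),("scene",(195,-80,46),(237,249)),("scene",(195,80,46),(291,268)),("wrist",(195,-80,46),(345,84)),("wrist",(195,80,46),(217,6.5))]
B=[("wrist",(35,55,0),(155,196.5)),("wrist",(35,-55,0),(222.5,225)),("wrist",(35,55,160),(85,250)),
("scene",(35,-55,0),(284.5,203)),("scene",(35,55,0),(318,211.7)),("scene",(35,55,160),(323,176.7)),("scene",(35,-55,160),(287.5,170.7)),("scene",(-35,55,160),(328,160.5)),
("side",(-35,-55,0),(179,236)),("side",(35,-55,0),(206.7,236.7)),("side",(35,55,0),(217.3,212.7)),("side",(35,-55,160),(201.7,182.3)),("side",(35,55,160),(213.3,162.3))]
def fit(L,x0):
    L=[l for l in L if l[2] is not None]
    def f(p): return np.concatenate([(C[n].proj(pose2(*p,P))[0]-uv)*(0.6 if n=="wrist" else 1) for n,P,uv in L])
    r=least_squares(f,x0,loss="soft_l1")
    print(r.x,np.degrees(r.x[2]));
    for l,e in zip(L,f(r.x).reshape(-1,2)): print(l[0],l[1],e.round(1))
    return r.x
if __name__=="__main__":
    g=[C["wrist"].atz((161,163),12),C["wrist"].atz((265,214),12)]; print(g)
    m=(g[0]+g[1])/2; d=g[0]-g[1]; a=np.arctan2(d[1],d[0])-np.pi/2
    t=fit(T,[m[0],m[1],a]); 
    b=fit(B,[*(m-80*np.array([np.cos(a),np.sin(a),0]))[:2],a])
    c,s=np.cos(t[2]),np.sin(t[2]); dx=b[:2]-t[:2]
    print("carton in tray",c*dx[0]+s*dx[1],-s*dx[0]+c*dx[1],b[2]-t[2])
    print("toe",pose2(0,0,0,[0,0,0]))
    for q in [(-48,-145,0),(-48,83,255)]: print(q,pose2(*t,q))
E
python3 fit.py
```

```text
[array([395.3247116 ,   3.68006177,  12.        ]), array([534.82167461, -68.84610571,  12.        ])]
[463.30051163 -32.98591119   1.09854009] 62.94171094877031
wrist (0, 80, 12) [-1.5  0.1]
wrist (0, -80, 12) [-0.1  0.2]
scene (0, -80, 12) [-1.4 -1.7]
scene (0, 80, 12) [ 1.  -1.7]
side (0, -80, 12) [-1.3  2.3]
side (0, 80, 12) [ 0.1 -1.2]
side (200, -80, 0) [-0.5  0.6]
scene (195, -80, 46) [-0.6 -0.6]
scene (195, 80, 46) [-0.3  0.6]
wrist (195, -80, 46) [ 0.8 -2.8]
wrist (195, 80, 46) [-0.6 -1.2]
[410.28037712 -98.64788577   1.16500901] 66.75009928760713
wrist (35, 55, 0) [-1.9 -0.8]
wrist (35, -55, 0) [ 0.7 -0.9]
wrist (35, 55, 160) [-1.1 -0.7]
scene (35, -55, 0) [-1.1 -0.4]
scene (35, 55, 0) [-0.5  0.1]
scene (35, 55, 160) [-0.3 -0.5]
scene (35, -55, 160) [-2.4 -4. ]
scene (-35, 55, 160) [ 0.9 -1.1]
side (-35, -55, 0) [0.1 0.4]
side (35, -55, 0) [-0.   1.9]
side (35, 55, 0) [-0.1  1.3]
side (35, -55, 160) [-0.5 -1. ]
side (35, 55, 160) [-0.3 -2.3]
carton in tray -82.59357593492956 17.347356692505365 0.06646891570725999
toe [[0. 0. 0.]]
(-48, -145, 0) [[ 570.59437853 -141.69205694    0.        ]]
(-48, 83, 255) [[367.55030039 -37.97560535 255.        ]]
```

arm_command(
  plan=[
    [-0.055, 0, 0, 0, 1],
    [-0.055, -0.01, -0.02, 0, 1],
    [0, -0.027, -0.055, 0, 1],
    [0, -0.027, -0.055, 0, 1],
    [0, -0.027, -0.055, 0, 1],
    [0, -0.027, -0.055, 0, 1],
    [0, -0.027, -0.055, 0, 1],
    [0, -0.027, -0.055, 0, 1],
    [0, -0.027, -0.055, 0, 1],
    [0, -0.027, -0.055, 0, 1],
    [0, -0.027, -0.055, 0, 1],
  ],
)

```text
time_s: 2.48
eef_pos: [270.8, 516.7, 341.4]
ee_rot: [0.5, 0.5, 0.5, -0.5]
force: [0.5, -0.1, 0.7]
grip_width: 1.002
```

```bash
python3 - <<'E'
from rig import ctrl
s=ctrl.sense(); print(s["joints"].round(3))
E
```

```text
[ 0.887  0.403  1.091 -0.     1.647  0.887]
```

arm_command(
  plan=[
    [0, 0.028, -0.055, 0, 1],
    [0, 0.028, -0.055, 0, 1],
    [0, 0.028, -0.055, 0, 1],
    [0, 0.028, -0.055, 0, 1],
  ],
)

```text
time_s: 2.98
eef_pos: [351.3, 669.5, 321.0]
ee_rot: [0.497, 0.509, 0.503, -0.491]
force: [-7.0, -17.8, 23.2]
grip_width: 1.001
```

```bash
python3 - <<'E'
from rig import ctrl
s=ctrl.sense(); print(s["joints"].round(3))
E
```

```text
[0.932 0.967 0.186 0.005 1.963 0.934]
```

arm_command(
  plan=[
    [0, 0, 0, 0, 1],
    [0, 0, 0, 0, 1],
  ],
)

```text
time_s: 3.22
eef_pos: [351.2, 669.1, 325.4]
ee_rot: [0.497, 0.511, 0.503, -0.489]
force: [-0.1, -0.2, 0.9]
grip_width: 1.001
```

```bash
python3 - <<'E'
from rig import ctrl
s=ctrl.sense(); print(s["joints"].round(4),s["eef_pos"],s["ee_rot"].round(4),s["force"],s["time_s"])
E
```

```text
[0.9314 0.9608 0.1865 0.0048 1.9615 0.9333] [351.20784146 669.14120644 325.39422223] [ 0.4967  0.5112  0.5032 -0.4887] [-0.05227236 -0.15641102  0.89637001] 3.225
```

arm_command(
  plan=[
    [0, -0.03, 0.05, 0, 1],
    [0, 0, 0, 0, 1],
  ],
)

```text
time_s: 3.48
eef_pos: [336.9, 644.7, 327.8]
ee_rot: [0.497, 0.51, 0.503, -0.49]
force: [0.1, -0.3, 0.7]
grip_width: 0.999
```

```bash
python3 - <<'E'
from rig import ctrl
from h import *
s=ctrl.sense(); print(s["joints"].round(4),s["eef_pos"],s["ee_rot"].round(4),s["force"],s["time_s"]); print(q2R(s["ee_rot"]).round(4))
E
```

```text
[0.927  0.8133 0.4576 0.0048 1.8406 0.9282] [336.90538354 644.68263223 327.84814324] [ 0.4969  0.5102  0.5031 -0.4896] [ 0.13847086 -0.30629     0.73157149] 3.475
[[ 1.440e-02  9.999e-01  4.000e-04]
 [ 2.690e-02 -0.000e+00 -9.996e-01]
 [-9.995e-01  1.440e-02 -2.690e-02]]
```

arm_command(
  plan=[
    [-0.06, 0.14, -0.27, 0, 1],
    [-0.06, 0.14, -0.27, 0, 1],
    [0, 0, 0, 0, 1],
  ],
)

```text
time_s: 3.85
eef_pos: [358.3, 685.5, 315.6]
ee_rot: [0.491, 0.527, 0.508, -0.472]
force: [-1.0, -0.5, 0.3]
grip_width: 0.996
```

```bash
cat > st.py <<'E'
from rig import ctrl
from h import *
s=ctrl.sense(); M=q2R(s["ee_rot"]); x=M[:,0]
print(s["time_s"],s["joints"].round(4),s["eef_pos"].round(1),s["force"].round(1)); print(M.round(4).tolist())
print("tilt",np.degrees(np.arccos(-x[2])),"heading",np.degrees(np.arctan2(x[1],x[0])),"jaw az/el",np.degrees(np.arctan2(M[1,1],M[0,1])),np.degrees(np.arcsin(M[2,1])),s["grip_width"])
E
python3 st.py
```

```text
3.85 [0.934  0.975  0.1864 0.0133 1.8988 0.9389] [358.3 685.5 315.6] [-1.  -0.5  0.3]
[[0.0381, 0.9993, 0.0013], [0.0728, -0.0014, -0.9973], [-0.9966, 0.0381, -0.0728]]
tilt 4.712567706563931 heading 62.35464394548437 jaw az/el -0.08243268398494971 2.1844825153606013 0.9962416500653255
```

arm_command(
  plan=[
    [-0.06, 0.14, -0.27, 0, 1],
    [-0.06, 0.14, -0.27, 0, 1],
    [-0.06, 0.14, -0.27, 0, 1],
    [-0.06, 0.14, -0.27, 0, 1],
    [-0.06, 0.14, -0.27, 0, 1],
    [-0.06, 0.14, -0.27, 0, 1],
    [-0.06, 0.14, -0.27, 0, 1],
    [-0.06, 0.14, -0.27, 0, 1],
    [0, 0, 0, 0, 1],
  ],
)

```text
time_s: 4.97
eef_pos: [390.6, 750.0, 326.2]
ee_rot: [0.454, 0.614, 0.53, -0.37]
force: [0.1, 1.1, -1.0]
grip_width: 0.998
```

```bash
python3 st.py
```

```text
4.975 [0.9362 0.9819 0.1865 0.0542 1.614  0.9483] [390.6 750.  326.2] [ 0.1  1.1 -1. ]
[[0.1645, 0.986, 0.0268], [0.3147, -0.0267, -0.9488], [-0.9348, 0.1645, -0.3147]]
tilt 20.79679226895385 heading 62.40469916672473 jaw az/el -1.55085871401684 9.467426295550291 0.9976111694246538
```

```bash
python3 - <<'E'
import numpy as np
from scipy.spatial.transform import Rotation as R
z=lambda a:R.from_euler('z',a).as_matrix(); y=lambda a:R.from_euler('y',a).as_matrix()
for j in ([0.9362,0.9819,0.1865,0.0542,1.614,0.9483],[-.2234,.3135,1.4984,0,1.331,-.2234]):
    M=z(j[0])@y(j[1]+j[2])@z(j[3])@y(j[4])@z(j[5])
    print(M.round(4))
E
python3 save.py b scene; python3 - <<'E'
import pickle,cv2
c=pickle.load(open("b.pkl","rb"))["scene"][0]["color"]
cv2.imwrite("pics/b.png",cv2.resize(c[:,:,::-1],None,fx=1.5,fy=1.5))
a=pickle.load(open("a.pkl","rb"))["side"][0]["color"][0:180,160:320]
cv2.imwrite("pics/b2.png",cv2.resize(a[:,:,::-1],None,fx=3,fy=3))
E
```

```text
[[-0.986  -0.0268  0.1645]
 [ 0.0267  0.9488  0.3147]
 [-0.1645  0.3147 -0.9348]]
[[-1.0e+00  0.0e+00 -1.3e-03]
 [-0.0e+00  1.0e+00  3.0e-04]
 [ 1.3e-03  3.0e-04 -1.0e+00]]
5.025
```

View pics/b.png

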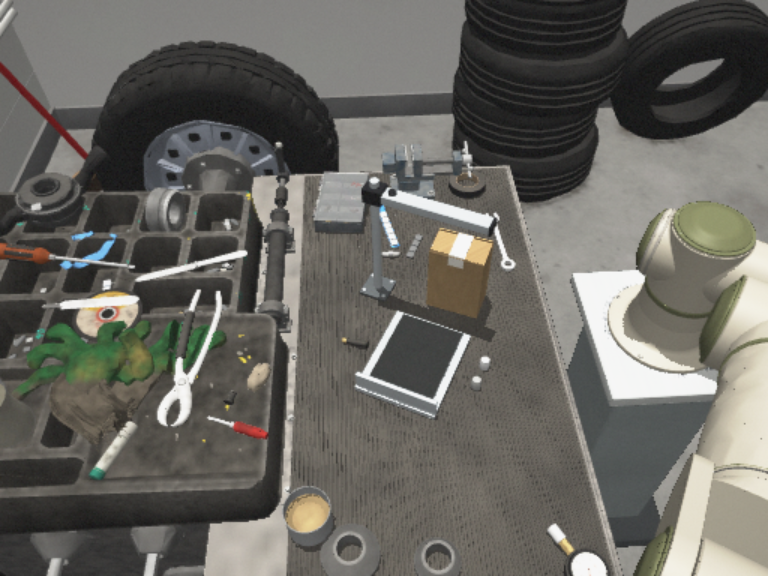

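View pics/b2.png

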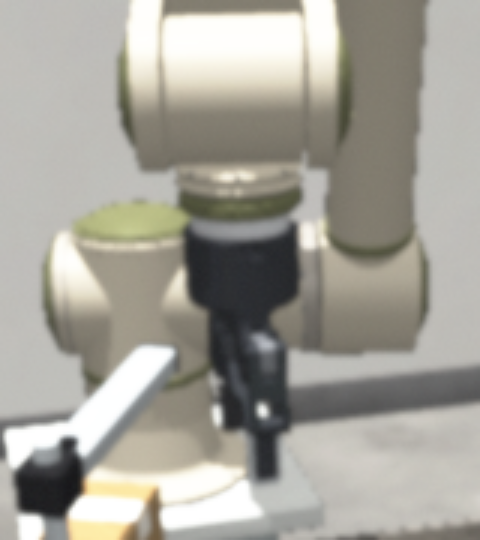

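```bash
cat > kin.py <<'E'
import numpy as np
from scipy.spatial.transform import Rotation as R
from scipy.optimize import least_squares
z=lambda a:R.from_euler('z',a).as_matrix(); y=lambda a:R.from_euler('y',a).as_matrix()
def fk(j,k):
    L2,L3,h,d,D,e=k
    M=z(j[0])@y(j[1]+j[2])@z(j[3])@y(j[4])@z(j[5])
    T=np.stack([M[:,2],-M[:,0],-M[:,1]],1)
    p=z(j[0])@np.array([L2*np.sin(j[1])+L3*np.sin(j[1]+j[2]),d,h+L2*np.cos(j[1])+L3*np.cos(j[1]+j[2])])
    W=p+ (z(j[0])@y(j[1]+j[2])@z(j[3])@np.array([0,e,0]))
    return W+D*T[:,0],T,W
data=[([-.22341,.31346,1.49844,0,1.33097,-.22341],(524.75,0.03,230.73)),([.887,.403,1.091,0,1.647,.887],(270.8,516.7,341.4)),([.9314,.9608,.1865,.0048,1.9615,.9333],(351.2,669.14,325.39)),([.9362,.9819,.1865,.0542,1.614,.9483],(390.6,750,326.2)),([.927,.8133,.4576,.0048,1.8406,.9282],(336.9,644.7,327.8)),([.934,.975,.1864,.0133,1.8988,.9389],(358.3,685.5,315.6))]
r=least_squares(lambda k:np.concatenate([fk(j,k)[0]-p for j,p in data]),[425,400,160,100,260,0])
k=r.x
LO=[-2.94,-.97,.19,-1.23,.02,-2.88];HI=[2.94,2.17,2.56,4.37,3.11,2.88]
def ik(p,T,j0):
    def f(j):
        P,Q,_=fk(j,k); return np.concatenate([(P-p)/100,3*(Q-T).ravel()])
    s=least_squares(f,np.clip(j0,np.array(LO)+.01,np.array(HI)-.01),bounds=(LO,HI)); return s.x,s.cost
if __name__=="__main__":
    print(k.round(1),r.fun.round(1))
    a=np.radians(62.94); t=np.radians(42)
    X=np.array([np.cos(a)*np.sin(t),np.sin(a)*np.sin(t),-np.cos(t)]); 
    for sg in (1,-1):
        Y=sg*np.array([np.sin(a),-np.cos(a),0]); T=np.stack([X,Y,np.cross(X,Y)],1)
        for dist in (-140,-82-60,-10):
          for zt in (25,110,250):
            p=np.array([463.3+dist*np.cos(a),-33+dist*np.sin(a),zt])
            best=min((ik(p,T,np.random.uniform(LO,HI)) for _ in range(12)),key=lambda s:s[1])
            print(sg,dist,zt,best[0].round(2),round(best[1],4),fk(best[0],k)[2].round(0))
E
python3 kin.py
```

```text
[454.9 395.  173.7   8.1 276.9 108. ] [11.5 -2.8  4.5  0.8  0.4  4.2 -2.7 -3.8 -5.  -0.   1.4  1.4 -1.  -1.5
 -1.1 -2.  -2.7 -4. ]
1 -140 25 [-0.98  0.52  2.24  0.79  0.97 -1.17] 0.0 [ 315. -323.  231.]
1 -140 110 [-1.    0.36  2.17  0.69  1.14 -1.  ] 0.0 [ 315. -323.  316.]
1 -140 250 [-1.01  0.17  1.99  0.62  1.45 -0.77] 0.0 [ 315. -323.  456.]
1 -142 25 [-0.99  0.52  2.24  0.78  0.97 -1.17] 0.0 [ 314. -324.  231.]
1 -142 110 [-1.01  0.36  2.17  0.68  1.15 -1.  ] 0.0 [ 314. -324.  316.]
1 -142 250 [-1.02  0.17  1.98  0.62  1.45 -0.77] 0.0 [ 314. -324.  456.]
1 -10 25 [-0.64  0.48  2.35  1.1   0.83 -1.15] 0.0 [ 374. -207.  231.]
1 -10 110 [-0.68  0.31  2.27  0.91  0.98 -0.9 ] 0.0 [ 374. -207.  316.]
1 -10 250 [-0.71  0.12  2.07  0.75  1.26 -0.59] 0.0 [ 374. -207.  456.]
-1 -140 25 [-0.98  0.52  2.24  0.79  0.97  1.98] 0.0 [ 315. -323.  231.]
-1 -140 110 [-1.    0.36  2.17  0.69  1.14  2.15] 0.0 [ 315. -323.  316.]
-1 -140 250 [-1.01  0.17  1.99  0.62  1.45  2.38] 0.0 [ 315. -323.  456.]
-1 -142 25 [-0.99  0.52  2.24  0.78  0.97  1.98] 0.0 [ 314. -324.  231.]
-1 -142 110 [-1.01  0.36  2.17  0.68  1.15  2.15] 0.0 [ 314. -324.  316.]
-1 -142 250 [-1.02  0.17  1.98  0.62  1.45  2.37] 0.0 [ 314. -324.  456.]
-1 -10 25 [-0.64  0.48  2.35  1.1   0.83  1.99] 0.0 [ 374. -207.  231.]
-1 -10 110 [-0.68  0.31  2.27  0.91  0.98  2.24] 0.0 [ 374. -207.  316.]
-1 -10 250 [-0.71  0.12  2.07  0.75  1.26  2.55] 0.0 [ 374. -207.  456.]
```

arm_command(
  plan=[
    [0, 0.14, -0.27, 0, 1],
    [0, 0.14, -0.27, 0, 1],
    [0, 0.14, -0.27, 0, 1],
    [0, 0.14, -0.27, 0, 1],
    [0, 0.14, -0.27, 0, 1],
    [0, 0.14, -0.27, 0, 1],
    [0, 0.14, -0.27, 0, 1],
    [0, 0.14, -0.27, 0, 1],
    [0, 0, 0, 0, 1],
  ],
)

```text
time_s: 6.15
eef_pos: [415.9, 800.1, 374.8]
ee_rot: [0.407, 0.688, 0.541, -0.26]
force: [-0.6, 0.1, -0.1]
grip_width: 1.0
```

```bash
python3 st.py; python3 - <<'E'
from fit import *
t=np.array([463.3,-33,1.0985])
for n,uv in [("wrench near",(339,176)),("wrench far",(328,150)),("vise",(275,115)),("vise right",(312,107)),("bolt dish",(312,122))]:
    P=C["scene"].atz(uv,0); c,s=np.cos(t[2]),np.sin(t[2]); d=P[:2]-t[:2]
    print(n,P.round(),(c*d[0]+s*d[1]).round(),(-s*d[0]+c*d[1]).round())
E
```

```text
6.15 [0.9357 0.9632 0.1865 0.0949 1.3531 0.9456] [415.9 800.1 374.8] [-0.6  0.1 -0.1]
[[0.2782, 0.957, 0.0827], [0.5334, -0.0823, -0.8418], [-0.7988, 0.2783, -0.5334]]
tilt 36.985825476980054 heading 62.4558645927769 jaw az/el -4.918303364892532 16.159036852030763 1.0000742927819235
wrench near [ 282. -190.    0.] -222.0 90.0
wrench far [ 298. -315.    0.] -326.0 19.0
vise [ 467. -517.    0.] -429.0 -224.0
vise right [ 322. -555.    0.] -529.0 -112.0
bolt dish [ 334. -467.    0.] -446.0 -82.0
```

arm_command(
  plan=[
    [0, 0.14, -0.27, 0, 1],
    [0, 0.14, -0.27, 0, 1],
    [0, 0.14, -0.27, 0, 1],
    [0, 0, 0.05, 0.16, 1],
    [0, 0, 0.05, 0.16, 1],
    [0, 0, 0.05, 0.15, 1],
    [0, 0, 0, 0, 1],
  ],
)

```text
time_s: 7.02
eef_pos: [418.7, 711.4, 333.8]
ee_rot: [0.246, 0.77, 0.491, -0.325]
force: [1.4, 0.1, 1.2]
grip_width: 1.003
```

```bash
python3 st.py
```

```text
7.025 [0.8454 0.5982 0.9765 0.2207 0.8612 1.1485] [418.7 711.4 333.8] [1.4 0.1 1.2]
[[0.3061, 0.9161, -0.2589], [0.5955, -0.3964, -0.6987], [-0.7427, 0.0597, -0.6669]]
tilt 42.03445718347724 heading 62.798178605648026 jaw az/el -23.40054914089864 3.42024080075431 1.0026065054843571
```

```bash
cat > mv.py <<'E'
# usage: mv.py turn  x,y,z,n  x,y,z,n ...  (world mm waypoints, n rows each) ; prints tool-frame rows from current pose after 'turn'
import sys
from rig import ctrl
from h import *
s=ctrl.sense(); M=q2R(s["ee_rot"])@R.from_rotvec([float(sys.argv[1]),0,0]).as_matrix(); p=s["eef_pos"]
print("from",p.round(1),"jaw",M[:,1].round(4),"az",np.degrees(np.arctan2(M[1,1],M[0,1])).round(2))
for a in sys.argv[2:]:
    v=a.split(","); q=np.array(list(map(float,v[:3]))); n=int(v[3]); d=M.T@(q-p)/n/1000
    print(n,"x",d.round(4).tolist(),"len",(np.linalg.norm(d)*1000).round(1)); p=q
E
python3 mv.py 0.085 400,100,345,12 360,-200,340,6 373,-172,140,4 373,-172,15,5
python3 - <<'E'
from kin import *
from rig import ctrl
s=ctrl.sense(); T=fk(s["joints"],k)[1]@R.from_rotvec([.085,0,0]).as_matrix(); j=s["joints"]
for p in [(415,500,337),(408,300,340),(400,100,345),(380,-50,342),(360,-200,340),(373,-172,140),(373,-172,15),(430,-60,110)]:
    j,c=ik(np.array(p),T,j); print(p,j.round(2),round(c,5))
E
```

```text
from [418.7 711.4 333.8] jaw [ 0.8908 -0.4543  0.0028] az -27.02
12 x [-0.0315, 0.0218, 0.0337] len 51.0
6 x [-0.0312, 0.0168, 0.0359] len 50.4
4 x [0.0423, -0.0004, 0.0277] len 50.6
5 x [0.0186, -0.0001, 0.0167] len 25.0
(415, 500, 337) [0.58 0.15 1.77 0.59 0.64 0.68] 0.0
(408, 300, 340) [ 0.15 -0.12  2.08  0.79  0.87  0.19] 0.0
(400, 100, 345) [-0.47 -0.19  2.12  0.77  1.3  -0.25] 0.0
(380, -50, 342) [-0.89 -0.09  2.02  0.66  1.56 -0.55] 0.0
(360, -200, 340) [-1.14  0.12  1.79  0.56  1.71 -0.73] 0.0
(373, -172, 140) [-1.08  0.29  2.15  0.62  1.24 -0.99] 0.0
(373, -172, 15) [-1.06  0.53  2.26  0.75  0.96 -1.22] 0.0
(430, -60, 110) [-0.77  0.29  2.31  0.86  1.01 -0.94] 0.0
```

arm_command(
  plan=[
    [0, 0, 0, 0.085, 1],
    [-0.0315, 0.022, 0.0335, 0, 1],
    [-0.0315, 0.022, 0.0335, 0, 1],
    [-0.0315, 0.022, 0.0335, 0, 1],
    [-0.0315, 0.022, 0.0335, 0, 1],
    [-0.0315, 0.022, 0.0335, 0, 1],
    [-0.0315, 0.022, 0.0335, 0, 1],
    [-0.0315, 0.022, 0.0335, 0, 1],
    [-0.0315, 0.022, 0.0335, 0, 1],
    [-0.0315, 0.022, 0.0335, 0, 1],
    [-0.0315, 0.022, 0.0335, 0, 1],
    [-0.0315, 0.022, 0.0335, 0, 1],
  ],
)

```text
time_s: 8.52
eef_pos: [408.3, 152.2, 350.0]
ee_rot: [0.216, 0.782, 0.477, -0.338]
force: [0.9, -0.6, -0.5]
grip_width: 0.997
```

```bash
python3 st.py; python3 mv.py 0 360,-200,345,7 373,-172,140,4 373,-172,15,5
```

```text
8.525 [-0.3666 -0.1873  1.9008  0.7561  1.3861 -0.0336] [408.3 152.2 350. ] [ 0.9 -0.6 -0.5]
[[0.3165, 0.8923, -0.322], [0.6009, -0.4513, -0.6598], [-0.734, 0.0153, -0.679]]
tilt 42.77579821057271 heading 62.22217138916732 jaw az/el -26.828923067682258 0.8778431109327359 0.99689433988475
from [408.3 152.2 350. ] jaw [ 0.8923 -0.4513  0.0153] az -26.83
7 x [-0.0319, 0.0165, 0.0359] len 50.8
4 x [0.0429, -0.001, 0.0291] len 51.8
5 x [0.0184, -0.0004, 0.017] len 25.0
```

arm_command(
  plan=[
    [-0.032, 0.0165, 0.036, 0, 1],
    [-0.032, 0.0165, 0.036, 0, 1],
    [-0.032, 0.0165, 0.036, 0, 1],
    [-0.032, 0.0165, 0.036, 0, 1],
    [-0.032, 0.0165, 0.036, 0, 1],
    [-0.032, 0.0165, 0.036, 0, 1],
    [-0.032, 0.0165, 0.036, 0, 1],
    [0, 0, 0, 0, 1],
  ],
)

```text
time_s: 9.52
eef_pos: [357.8, -203.0, 342.3]
ee_rot: [0.215, 0.782, 0.476, -0.341]
force: [0.8, 0.4, 0.0]
grip_width: 1.0
```

```bash
python3 st.py; python3 mv.py 0 373,-172,140,4 373,-172,15,5
```

```text
9.525 [-1.1687  0.1165  1.6269  0.5791  1.8695 -0.6626] [ 357.8 -203.   342.3] [0.8 0.4 0. ]
[[0.3141, 0.8907, -0.3286], [0.5979, -0.4544, -0.6603], [-0.7375, 0.0109, -0.6753]]
tilt 42.4838094610816 heading 62.286135260316065 jaw az/el -27.030679498508942 0.625629181248053 1.0000606963785936
from [ 357.8 -203.   342.3] jaw [ 0.8907 -0.4544  0.0109] az -27.03
4 x [0.0431, -0.0007, 0.0278] len 51.3
5 x [0.0184, -0.0003, 0.0169] len 25.0
```

```bash
python3 save.py c wrist; python3 - <<'E'
import pickle,cv2
c=pickle.load(open("c.pkl","rb"))["wrist"][0]["color"]
cv2.imwrite("pics/c.png",cv2.resize(c[:,:,::-1],None,fx=1.5,fy=1.5,interpolation=cv2.INTER_CUBIC))
E
```

```text
9.575
```

View pics/c.png

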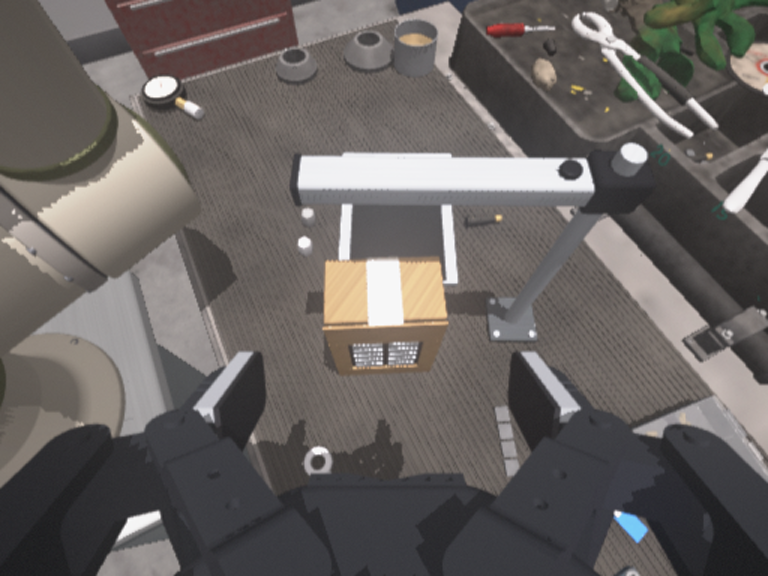

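```bash
cat > ov.py <<'E'
import pickle,sys
from h import *
BOX=[(x,y,z) for x in(-35,35) for y in(-55,55) for z in(0,160)]
def box(im,cam,pose,P,E,k,col):
    u=(cam.proj(pose2(*pose,P))*k).astype(int)
    for a,b in E: cv2.line(im,tuple(map(int,u[a])),tuple(map(int,u[b])),col,1,cv2.LINE_AA)
def overlay(f,n,t,b,out,k=1.5):
    c,s=pickle.load(open(f+".pkl","rb"))[n]; cam=Cam(c,s)
    im=cv2.resize(c["color"][:,:,::-1],None,fx=k,fy=k,interpolation=cv2.INTER_CUBIC)
    EB=[(i,j) for i in range(8) for j in range(i) if sum(np.array(BOX[i])!=np.array(BOX[j]))==1]
    if b is not None: box(im,cam,b,BOX,EB,k,(0,0,255))
    TP=[(0,-80,12),(0,80,12),(200,80,12),(200,-80,12),(185,-80,46),(185,80,46),(195,80,46),(195,-80,46),(-63,83,255),(-33,83,255),(-33,-90,255),(-63,-90,255)]
    box(im,cam,t,TP,[(0,1),(1,2),(2,3),(3,0),(4,5),(5,6),(6,7),(7,4),(8,9),(9,10),(10,11),(11,8)],k,(0,255,0))
    cv2.imwrite(out,im)
if __name__=="__main__":
    overlay(sys.argv[1],sys.argv[2],list(map(float,sys.argv[3].split(","))),list(map(float,sys.argv[4].split(","))) if len(sys.argv)>5 else None,sys.argv[-1])
E
python3 ov.py c wrist 463.3,-33,1.0985 410.3,-98.6,1.165 pics/c2.png
```

```text
(no output)
```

View pics/c2.png

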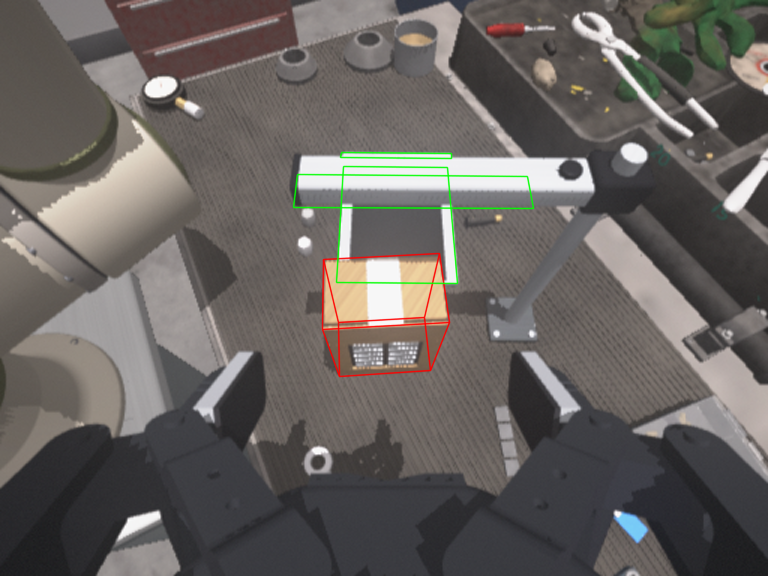

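```bash
python3 - <<'E'
import pickle,cv2
c=pickle.load(open("c.pkl","rb"))["wrist"][0]["color"][125:260,190:325,::-1]
im=cv2.resize(c,None,fx=4,fy=4,interpolation=cv2.INTER_CUBIC)
cv2.imwrite("pics/c3.png",im)
E
```

```text
(no output)
```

View pics/c3.png

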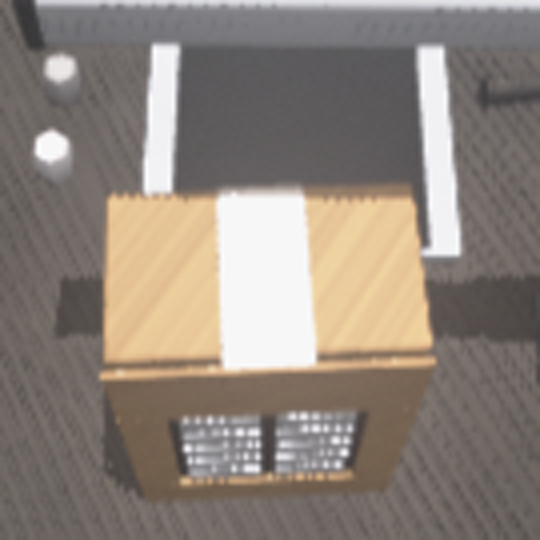

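```bash
cat >> fit.py <<'E'
    o2=pickle.load(open("c.pkl","rb")); C["w2"]=Cam(*o2["wrist"])
    T+= [("w2",(0,-80,12),(305.3,188.8))]
    B2=[("w2",(-35,55,160),(215.8,218.8)),("w2",(-35,-55,160),(298.5,214.5)),("w2",(35,55,160),(217,173.8)),("w2",(35,-55,160),(293,171.5)),("w2",(-35,55,0),(226.3,249.3)),("w2",(-35,-55,0),(287,247.5))]
    print("==="); t=fit(T,t); b=fit([q for q in B if q!=B[6]]+B2,b); fit(B2,b)
    c,s=np.cos(t[2]),np.sin(t[2]); dx=b[:2]-t[:2]
    print("carton in tray",c*dx[0]+s*dx[1],-s*dx[0]+c*dx[1],b[2]-t[2])
E
python3 fit.py | sed -n '/===/,$p'
```

```text
===
[463.4911233  -33.08125372   1.09930191] 62.9853597637836
wrist (0, 80, 12) [-1.4  0.2]
wrist (0, -80, 12) [-0.   0.2]
scene (0, -80, 12) [-1.4 -1.7]
scene (0, 80, 12) [ 0.9 -1.7]
side (0, -80, 12) [-1.3  2.4]
side (0, 80, 12) [ 0.1 -1.1]
side (200, -80, 0) [-0.5  0.6]
scene (195, -80, 46) [-0.6 -0.6]
scene (195, 80, 46) [-0.3  0.5]
wrist (195, -80, 46) [ 0.8 -2.8]
wrist (195, 80, 46) [-0.6 -1.1]
w2 (0, -80, 12) [-0.2 -0. ]
[410.65152571 -98.6028975    1.15443901] 66.14448281956795
wrist (35, 55, 0) [-1.5 -1. ]
wrist (35, -55, 0) [ 0.9 -0.7]
wrist (35, 55, 160) [-0.5 -0.9]
scene (35, -55, 0) [-1.3 -0.6]
scene (35, 55, 0) [-0.8  0.2]
scene (35, 55, 160) [-0.6 -0.4]
scene (-35, 55, 160) [ 0.8 -0.9]
side (-35, -55, 0) [-0.   0.4]
side (35, -55, 0) [-0.3  2.1]
side (35, 55, 0) [0.1 1.5]
side (35, -55, 160) [-0.7 -0.9]
side (35, 55, 160) [-0.  -2.2]
w2 (-35, 55, 160) [-0.6  0.6]
w2 (-35, -55, 160) [1.2 0.9]
w2 (35, 55, 160) [-1.1 -1.1]
w2 (35, -55, 160) [ 0.6 -2.1]
w2 (-35, 55, 0) [0.2 1.2]
w2 (-35, -55, 0) [-0.3 -0.1]
[410.82454595 -98.40351855   1.14862777] 65.81152337207608
w2 (-35, 55, 160) [-0.7  0.2]
w2 (-35, -55, 160) [1.1 0.9]
w2 (35, 55, 160) [-0.9 -1.5]
w2 (35, -55, 160) [ 0.8 -2.1]
w2 (-35, 55, 0) [0.1 0.9]
w2 (-35, -55, 0) [-0.3 -0.1]
carton in tray -82.37331395699096 17.313174899976705 0.05513709879910156
```

arm_command(
  plan=[
    [0.043, -0.0005, 0.028, 0, 0.6],
    [0.043, -0.0005, 0.028, 0, 0.6],
    [0.043, -0.0005, 0.028, 0, 0.6],
    [0.043, -0.0005, 0.028, 0, 0.6],
    [0.0184, 0, 0.017, 0, 0.6],
    [0.0184, 0, 0.017, 0, 0.6],
    [0.0184, 0, 0.017, 0, 0.6],
    [0.0184, 0, 0.017, 0, 0.6],
    [0, 0, 0, 0, 0.6],
  ],
)

```text
time_s: 10.7
eef_pos: [373.5, -168.4, 38.5]
ee_rot: [0.213, 0.781, 0.478, -0.34]
force: [0.7, -0.5, -0.1]
grip_width: 0.603
```

```bash
cat > tr.py <<'E'
# tray-frame mover: tr.py x,y,z,n ...
import sys
from rig import ctrl
from h import *
t=(463.5,-33.1,1.0993)
s=ctrl.sense(); M=q2R(s["ee_rot"]); c,w=np.cos(t[2]),np.sin(t[2])
A=np.array([[c,w,0],[-w,c,0],[0,0,1]])
p=A@(s["eef_pos"]-np.array([t[0],t[1],0])); print("t",round(s["time_s"],2),"tray TCP",p.round(1),"F tray",(A@s["force"]).round(1),"grip",round(float(s["grip_width"]),2),"X",(A@M[:,0]).round(3),"jaw",(A@M[:,1]).round(4))
for a in sys.argv[1:]:
    v=a.split(","); q=np.array(list(map(float,v[:3]))); n=int(v[3]); d=M.T@A.T@(q-p)/n/1000
    print(n,"x",d.round(5).tolist(),"len",(np.linalg.norm(d)*1000).round(1)); p=q
E
python3 tr.py -165,17,15,1 -119,17,15,3 -113,17,15,1 -70,-0.3,15,4
```

```text
t 10.7 tray TCP [-161.4   18.8   38.5] F tray [-0.1 -0.8 -0.1] grip 0.6 X [ 0.678 -0.003 -0.735] jaw [ 0.0033 -1.      0.0075]
1 x [0.01483, 0.00157, 0.01856] len 23.8
3 x [0.01039, 5e-05, -0.01127] len 15.3
1 x [0.00407, 2e-05, -0.00441] len 6.0
4 x [0.0073, 0.00436, -0.00787] len 11.6
```

arm_command(
  plan=[
    [0.0148, 0.0016, 0.0186, 0, 0.6],
    [0.0102, 0, -0.011, 0, 0.6],
    [0.0102, 0, -0.011, 0, 0.6],
    [0, 0, 0, 0, 0.6],
  ],
)

```text
time_s: 11.2
eef_pos: [386.7, -144.1, 15.7]
ee_rot: [0.213, 0.781, 0.479, -0.34]
force: [0.5, 0.1, -0.1]
grip_width: 0.603
```

```bash
python3 tr.py -119,17,15,1; python3 save.py d side wrist; python3 ov.py d wrist 463.5,-33.1,1.0993 410.65,-98.6,1.1544 pics/d1.png;  python3 ov.py d side 463.5,-33.1,1.0993 410.65,-98.6,1.1544 pics/d2.png
```

```text
t 11.2 tray TCP [-133.8   18.    15.7] F tray [ 0.3 -0.4 -0.1] grip 0.6 X [ 0.678 -0.003 -0.735] jaw [ 0.004  -1.      0.0073]
1 x [0.01054, 0.00105, -0.01038] len 14.8
11.3
```

View pics/d1.png

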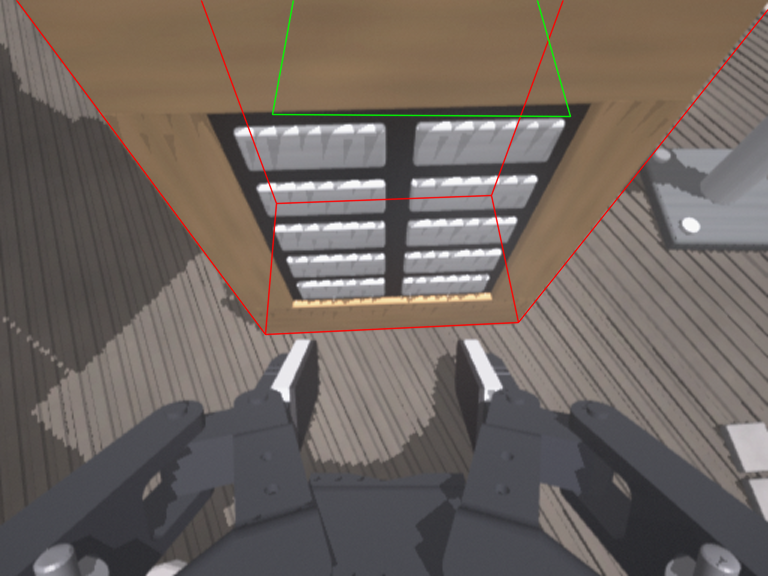

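View pics/d2.png

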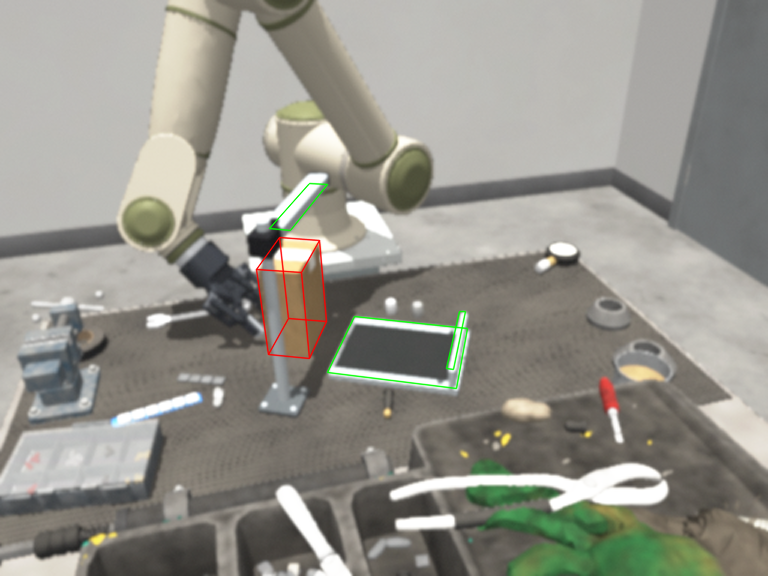

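arm_command(
  plan=[
    [0.0068, 0.0005, -0.0074, 0, 0.6],
    [0.0054, 0.0005, -0.0059, 0, 0.6],
    [0.0034, 0, -0.0037, 0, 0.6],
    [0, 0, 0, 0, 0.6],
  ],
)

```text
time_s: 11.8
eef_pos: [397.6, -124.7, 14.9]
ee_rot: [0.212, 0.781, 0.478, -0.34]
force: [0.5, -0.5, 0.4]
grip_width: 0.598
```

```bash
python3 tr.py; python3 save.py e wrist;  python3 ov.py e wrist 463.5,-33.1,1.0993 410.65,-98.6,1.1544 pics/e1.png
```

```text
t 11.8 tray TCP [-111.6   17.1   14.9] F tray [-0.2 -0.6  0.4] grip 0.6 X [ 0.679 -0.003 -0.735] jaw [ 0.0021 -1.      0.0062]
11.85
```

View pics/e1.png

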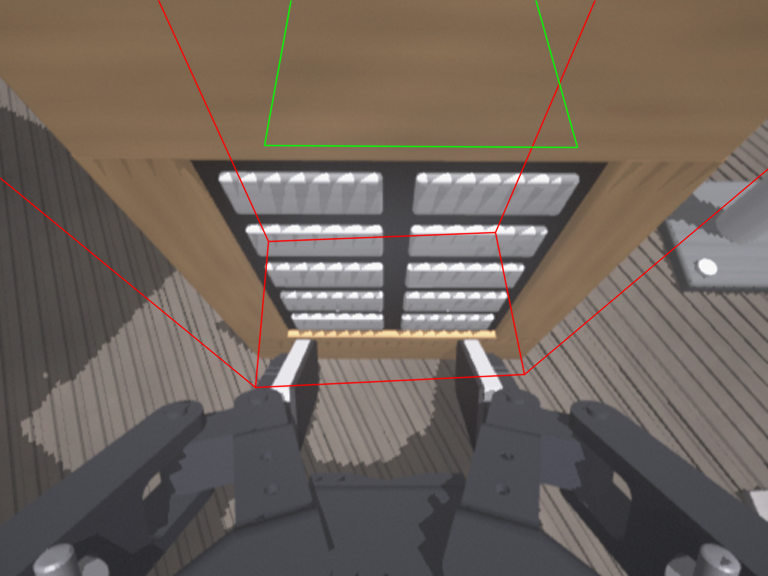

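```bash
cat > face.py <<'E'
import pickle,sys
from h import *
t=(463.5,-33.1,1.0993); c,w=np.cos(t[2]),np.sin(t[2]); A=np.array([[c,w,0],[-w,c,0],[0,0,1]])
cam=Cam(*pickle.load(open(sys.argv[1]+".pkl","rb"))["wrist"])
ps=[]
for a in sys.argv[2:]:
    u,v,z=map(float,a.split(",")); P=A@(cam.atz((u/1.5,v/1.5),z)-np.array([t[0],t[1],0])); ps.append(P); print(P.round(1))
d=ps[0]-ps[1]; print("mid",((ps[0]+ps[1])/2).round(1),"yaw",np.arctan2(-d[0],d[1]).round(4))
E
python3 face.py e 256,359,0 522,356,0
```

```text
[-108.3   71.8    0. ]
[-106.6  -39.5    0. ]
mid [-107.5   16.1    0. ] yaw 0.016
```

arm_command(
  plan=[
    [0.0041, 0.0028, -0.0044, 0, 0.6],
    [0.0041, 0.0028, -0.0044, 0, 0.6],
    [0.0041, 0.0028, -0.0044, 0, 0.6],
    [0, 0, 0, 0, 0.6],
  ],
)

```text
time_s: 12.35
eef_pos: [413.5, -112.3, 14.9]
ee_rot: [0.212, 0.781, 0.478, -0.34]
force: [-0.1, 0.5, -0.4]
grip_width: 0.598
```

```bash
python3 tr.py; python3 save.py f wrist;  python3 ov.py f wrist 463.5,-33.1,1.0993 pics/f1.png
```

```text
t 12.35 tray TCP [-93.3   8.6  14.9] F tray [ 0.4  0.3 -0.4] grip 0.6 X [ 0.679 -0.003 -0.734] jaw [ 0.0022 -1.      0.0063]
12.4
```

View pics/f1.png

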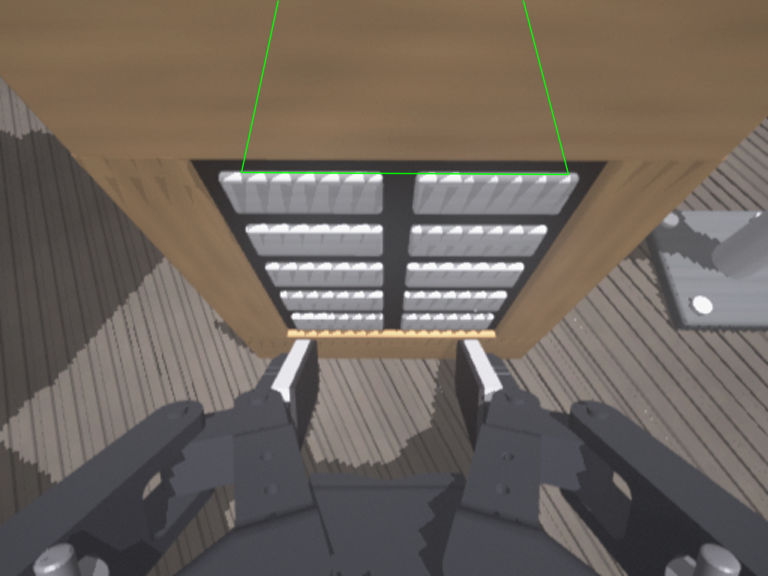

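arm_command(
  plan=[
    [0.0041, 0.0026, -0.0044, 0, 0.6],
    [0.0041, 0.0026, -0.0044, 0, 0.6],
    [0.0027, 0.0025, -0.0029, 0, 0.6],
    [0, 0, 0, 0, 0.6],
  ],
)

```text
time_s: 12.9
eef_pos: [427.6, -101.7, 14.9]
ee_rot: [0.212, 0.781, 0.478, -0.34]
force: [0.5, -0.1, 0.3]
grip_width: 0.598
```

```bash
python3 tr.py; python3 save.py g side scene wrist;  python3 - <<'E'
import pickle,cv2
o=pickle.load(open("g.pkl","rb"))
cv2.imwrite("pics/g1.png",cv2.resize(o["scene"][0]["color"][140:290,220:360,::-1],None,fx=4,fy=4,interpolation=cv2.INTER_CUBIC))
cv2.imwrite("pics/g2.png",cv2.resize(o["side"][0]["color"][130:270,120:320,::-1],None,fx=4,fy=4,interpolation=cv2.INTER_CUBIC))
E
python3 ov.py g wrist 463.5,-33.1,1.0993 pics/g3.png
```

```text
t 12.9 tray TCP [-77.5   0.8  14.9] F tray [ 0.2 -0.5  0.3] grip 0.6 X [ 0.679 -0.003 -0.734] jaw [ 0.0019 -1.      0.0064]
13.05
```

View pics/g1.png

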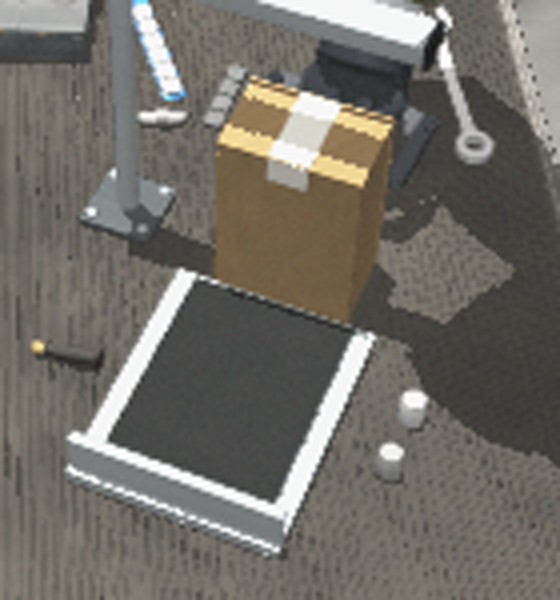

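View pics/g2.png

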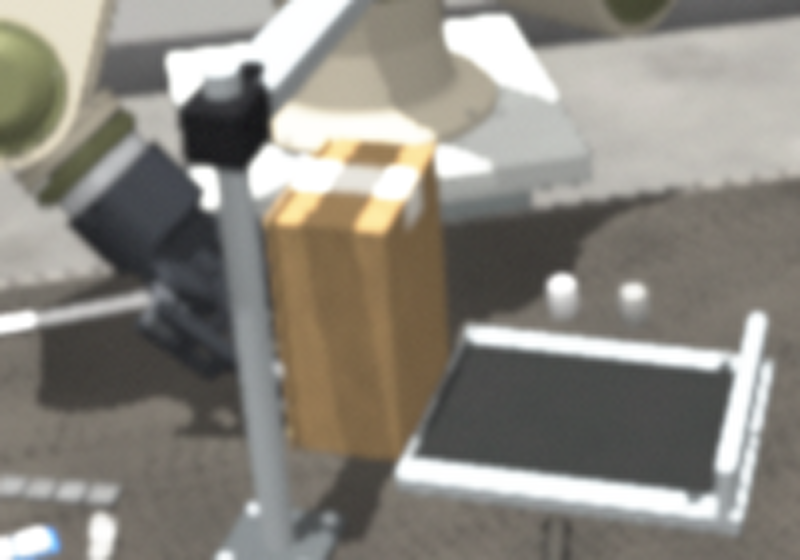

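View pics/g3.png

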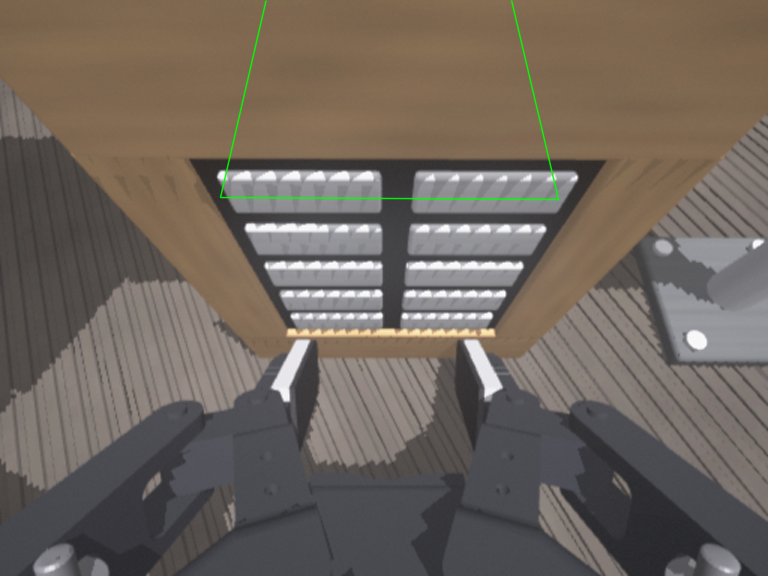

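arm_command(
  plan=[
    [0.0014, 0, -0.0015, 0, 0.6],
    [0.0014, 0, -0.0015, 0, 0.6],
    [0, 0, 0, 0, 0.6],
  ],
)

```text
time_s: 13.42
eef_pos: [429.3, -98.5, 14.9]
ee_rot: [0.212, 0.781, 0.478, -0.34]
force: [0.4, -1.5, 0.2]
grip_width: 0.599
```

```bash
python3 tr.py; python3 save.py i wrist scene;  python3 - <<'E'
import pickle,cv2
o=pickle.load(open("i.pkl","rb"))
cv2.imwrite("pics/i1.png",cv2.resize(o["scene"][0]["color"][140:290,220:360,::-1],None,fx=4,fy=4,interpolation=cv2.INTER_CUBIC))
E
python3 ov.py i wrist 463.5,-33.1,1.0993 pics/i3.png
```

```text
t 13.43 tray TCP [-73.8   0.8  14.9] F tray [-1.1 -1.   0.2] grip 0.6 X [ 0.678 -0.004 -0.735] jaw [ 0.0014 -1.      0.0067]
13.525
```

View pics/i1.png

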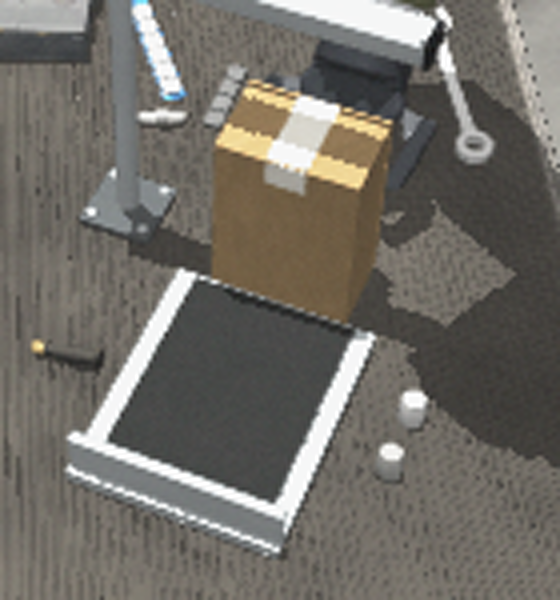

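View pics/i3.png

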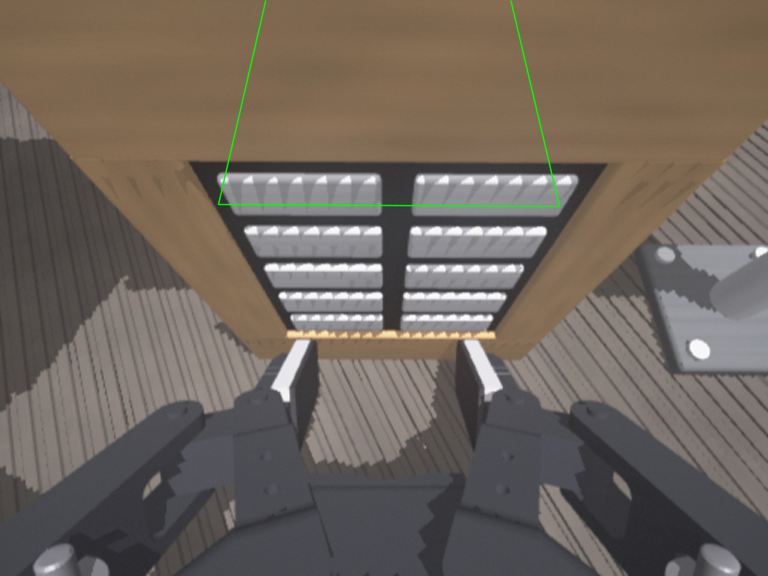

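arm_command(
  plan=[
    [0.001, 0, -0.0011, 0, 0.6],
    [0, 0, 0, 0, 0.6],
  ],
)

```text
time_s: 13.78
eef_pos: [429.9, -97.1, 14.8]
ee_rot: [0.212, 0.781, 0.478, -0.34]
force: [0.3, -2.1, 0.1]
grip_width: 0.602
```

```bash
python3 tr.py
```

```text
t 13.78 tray TCP [-72.3   0.9  14.8] F tray [-1.8 -1.2  0.1] grip 0.6 X [ 0.678 -0.004 -0.735] jaw [ 0.0016 -1.      0.0064]
```

arm_command(
  plan=[
    [0.001, 0, -0.0011, 0, 0.6],
    [0, 0, 0, 0, 0.6],
  ],
)

```text
time_s: 14.02
eef_pos: [430.2, -96.4, 14.8]
ee_rot: [0.213, 0.781, 0.478, -0.341]
force: [-7.3, -7.9, 3.4]
grip_width: 0.6
```

```bash
python3 tr.py; python3 save.py j wrist; python3 ov.py j wrist 463.5,-33.1,1.0993 pics/j3.png
```

```text
t 14.03 tray TCP [-71.5   0.9  14.8] F tray [-10.3   2.9   3.4] grip 0.6 X [ 0.677 -0.004 -0.736] jaw [ 0.0019 -1.      0.0067]
14.075
```

View pics/j3.png

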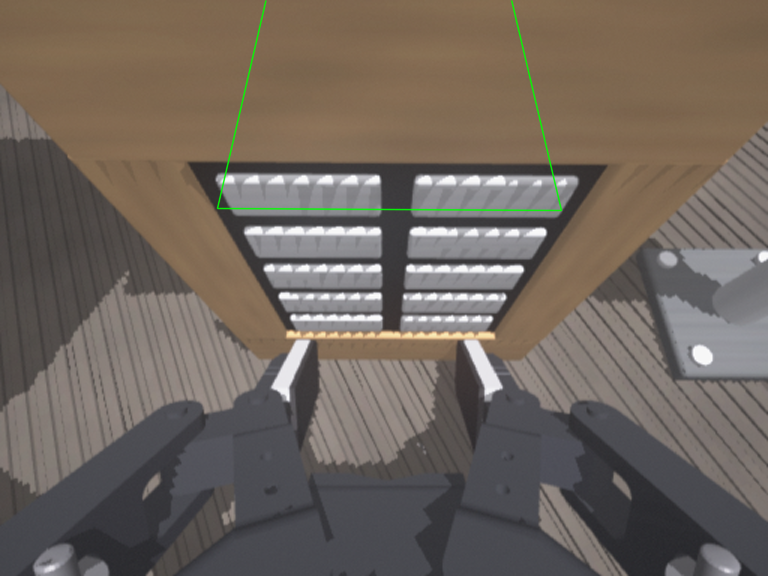

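```bash
python3 tr.py -100,0.9,20,2 -100,0.9,100,3 -78,0.9,100,3 -18,0.9,100,10
```

```text
t 14.07 tray TCP [-71.5   0.9  14.8] F tray [-10.4   2.8   2.7] grip 0.6 X [ 0.677 -0.004 -0.736] jaw [ 0.0018 -1.      0.0067]
2 x [-0.01158, -1e-05, 0.00872] len 14.5
3 x [-0.01962, 0.00018, -0.01806] len 26.7
3 x [0.00497, 1e-05, -0.0054] len 7.3
10 x [0.00406, 1e-05, -0.00441] len 6.0
```

arm_command(
  plan=[
    [-0.0116, 0, 0.0087, 0, 0.6],
    [-0.0116, 0, 0.0087, 0, 0.6],
    [-0.0196, 0, -0.0181, 0, 0.6],
    [-0.0196, 0, -0.0181, 0, 0.6],
    [-0.0196, 0, -0.0181, 0, 0.6],
    [0, 0, 0, 0, 0.6],
  ],
)

```text
time_s: 14.82
eef_pos: [417.2, -121.9, 101.1]
ee_rot: [0.214, 0.782, 0.477, -0.34]
force: [-0.2, 0.1, -0.1]
grip_width: 0.596
```

```bash
python3 tr.py -78,1,100,3 -18,1,100,10; python3 save.py l wrist scene side; python3 ov.py l wrist 463.5,-33.1,1.0993 429.0,-64.2,1.0993 pics/l1.png; python3 - <<'E'
import pickle,cv2
o=pickle.load(open("l.pkl","rb"))
a=cv2.resize(o["scene"][0]["color"][140:290,220:360,::-1],None,fx=2.8,fy=2.8,interpolation=cv2.INTER_CUBIC)
b=cv2.resize(o["side"][0]["color"][130:280,150:290,::-1],None,fx=2.8,fy=2.8,interpolation=cv2.INTER_CUBIC)
cv2.imwrite("pics/l2.png",cv2.hconcat([a,b]))
E
```

```text
t 14.82 tray TCP [-100.2    0.9  101.1] F tray [-0.1  0.2 -0.1] grip 0.6 X [ 0.677 -0.006 -0.736] jaw [ 0.0013 -1.      0.009 ]
3 x [0.00528, -3e-05, -0.00518] len 7.4
10 x [0.00406, 1e-05, -0.00441] len 6.0
14.975
```

View pics/l1.png

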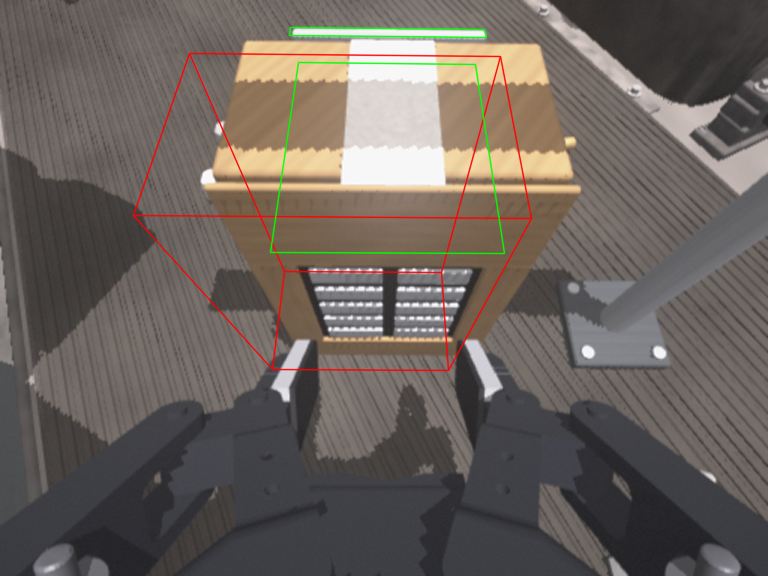

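View pics/l2.png

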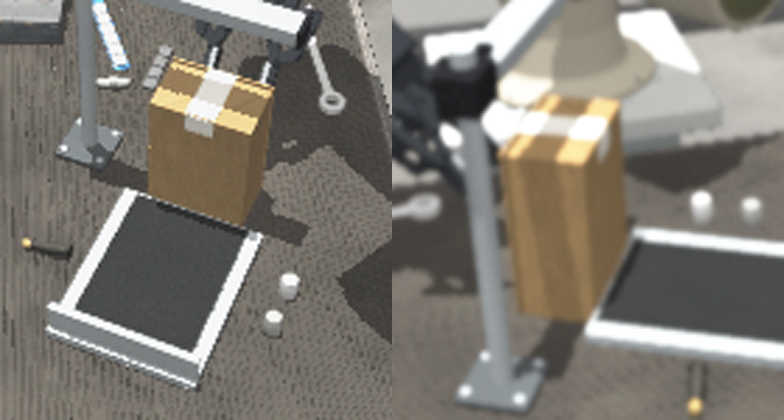

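```bash
python3 face.py l 296,353,0 478,353,0; python3 face.py l 203,188,160 580,188,160; python3 ov.py l wrist 463.5,-33.1,1.0993 448.2,-63.1,1.0993 pics/l3.png;python3 ov.py l scene 463.5,-33.1,1.0993 448.2,-63.1,1.0993 pics/l4.png
```

```text
[-67.4  58.    0. ]
[-66.8 -58.    0. ]
mid [-67.1  -0.    0. ] yaw 0.0045
[-68.5  54.6 160. ]
[-67.6 -54.3 160. ]
mid [-6.8e+01  1.0e-01  1.6e+02] yaw 0.009
```

View pics/l3.png

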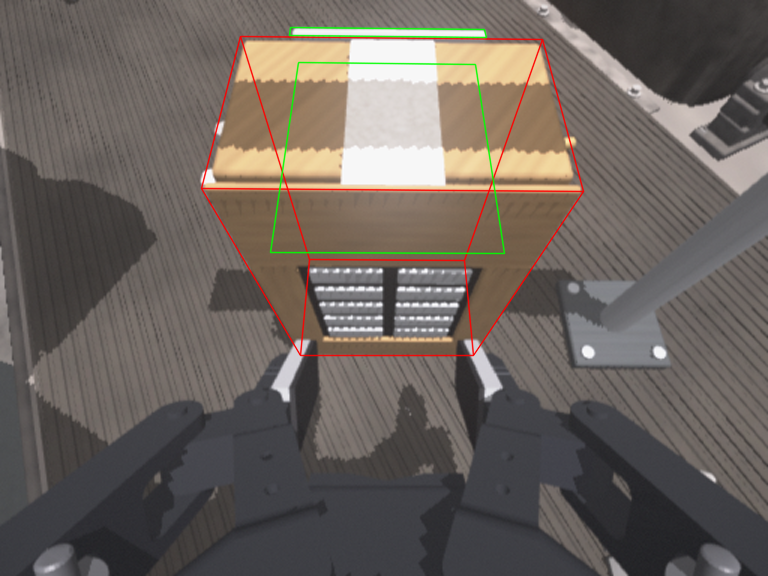

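View pics/l4.png

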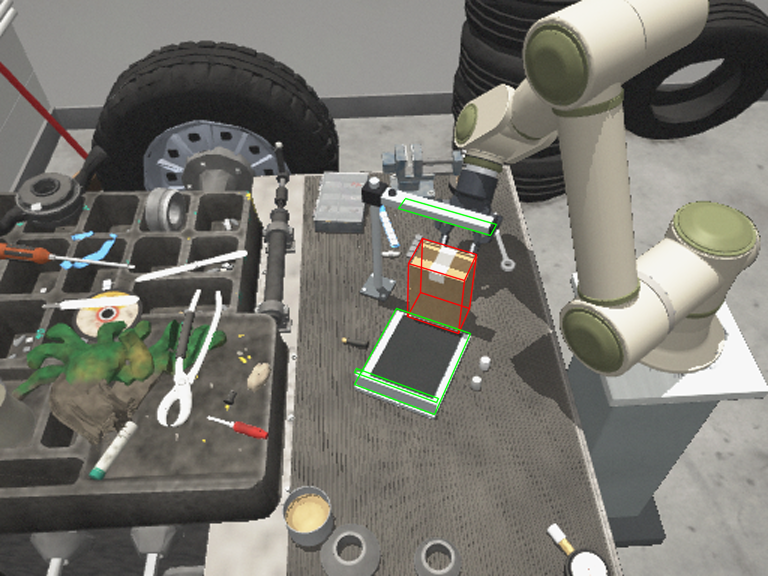

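arm_command(
  plan=[
    [0.0068, 0, -0.0074, 0, 0.6],
    [0.0068, 0, -0.0074, 0, 0.6],
    [0.0041, 0, -0.0044, 0, 0.6],
    [0.0041, 0, -0.0044, 0, 0.6],
    [0.0041, 0, -0.0044, 0, 0.6],
    [0.0041, 0, -0.0044, 0, 0.6],
    [0, 0, 0, 0, 0.6],
  ],
)

```text
time_s: 15.85
eef_pos: [437.0, -81.0, 99.9]
ee_rot: [0.212, 0.781, 0.478, -0.34]
force: [-0.8, -1.9, -0.3]
grip_width: 0.603
```

```bash
python3 tr.py -18,1,100,4; python3 save.py m side scene;python3 - <<'E'
import pickle,cv2
o=pickle.load(open("m.pkl","rb"))
a=cv2.resize(o["scene"][0]["color"][130:280,220:360,::-1],None,fx=2.8,fy=2.8,interpolation=cv2.INTER_CUBIC)
b=cv2.resize(o["side"][0]["color"][100:250,130:270,::-1],None,fx=2.8,fy=2.8,interpolation=cv2.INTER_CUBIC)
cv2.imwrite("pics/m2.png",cv2.hconcat([a,b]))
E
```

```text
t 15.85 tray TCP [-54.7   1.8  99.9] F tray [-2.  -0.1 -0.3] grip 0.6 X [ 0.678 -0.003 -0.735] jaw [ 0.0024 -1.      0.0058]
4 x [0.00621, 0.00023, -0.00676] len 9.2
15.95
```

View pics/m2.png

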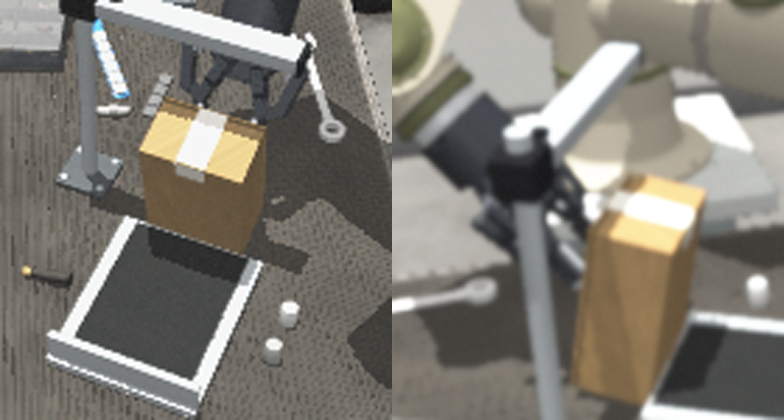

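arm_command(
  plan=[
    [0.0041, 0, -0.0044, 0, 0.6],
    [0.0041, 0, -0.0044, 0, 0.6],
    [0.0041, 0, -0.0044, 0, 0.6],
    [0.0041, 0, -0.0044, 0, 0.6],
    [0, 0, 0, 0, 0.6],
  ],
)

```text
time_s: 16.58
eef_pos: [447.9, -59.4, 99.8]
ee_rot: [0.212, 0.781, 0.479, -0.34]
force: [0.1, 0.6, -0.6]
grip_width: 0.597
```

```bash
python3 tr.py -18,1,100,4; python3 save.py n side scene;python3 - <<'E'
import pickle,cv2
o=pickle.load(open("n.pkl","rb"))
a=cv2.resize(o["scene"][0]["color"][130:280,220:360,::-1],None,fx=2.8,fy=2.8,interpolation=cv2.INTER_CUBIC)
b=cv2.resize(o["side"][0]["color"][100:250,130:270,::-1],None,fx=2.8,fy=2.8,interpolation=cv2.INTER_CUBIC)
cv2.imwrite("pics/n2.png",cv2.hconcat([a,b]))
E
```

```text
t 16.57 tray TCP [-30.6   2.   99.8] F tray [ 0.6  0.1 -0.6] grip 0.6 X [ 0.678 -0.002 -0.735] jaw [ 0.0027 -1.      0.0056]
4 x [0.00209, 0.00025, -0.00234] len 3.2
16.675
```

View pics/n2.png

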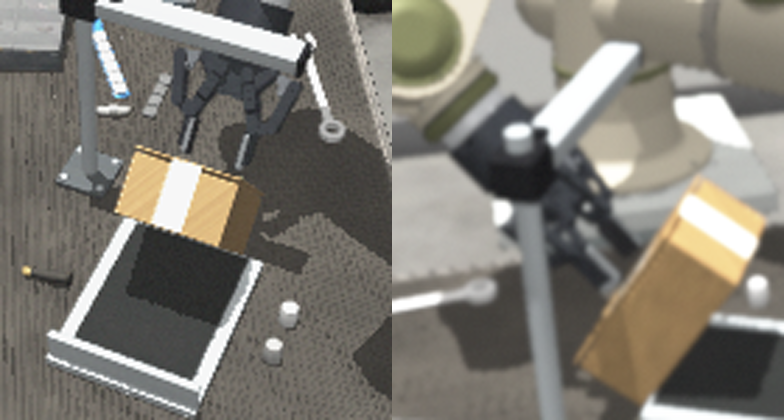

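arm_command(
  plan=[
    [-0.02, 0, 0.01, 0, 0.6],
    [-0.02, 0, 0.015, 0, 0.6],
    [-0.02, 0, 0.02, 0, 0.6],
    [-0.02, 0, 0.02, 0, 0.6],
    [-0.02, 0, 0.02, 0, 0.6],
    [0, 0, 0, 0, 0.6],
  ],
)

```text
time_s: 17.42
eef_pos: [388.6, -177.7, 115.7]
ee_rot: [0.212, 0.782, 0.477, -0.341]
force: [0.1, -0.1, -0.2]
grip_width: 0.597
```

```bash
python3 tr.py; python3 save.py p side scene wrist;python3 - <<'E'
import pickle,cv2
o=pickle.load(open("p.pkl","rb"))
a=cv2.resize(o["scene"][0]["color"][130:280,220:360,::-1],None,fx=2.8,fy=2.8,interpolation=cv2.INTER_CUBIC)
b=cv2.resize(o["side"][0]["color"][130:280,170:310,::-1],None,fx=2.8,fy=2.8,interpolation=cv2.INTER_CUBIC)
cv2.imwrite("pics/p2.png",cv2.hconcat([a,b]))
E
python3 ov.py p wrist 463.5,-33.1,1.0993 pics/p3.png
```

```text
t 17.43 tray TCP [-162.9    1.1  115.7] F tray [-0.  -0.1 -0.2] grip 0.6 X [ 0.678 -0.005 -0.735] jaw [-8.0e-04 -1.0e+00  6.5e-03]
17.575
```

View pics/p2.png

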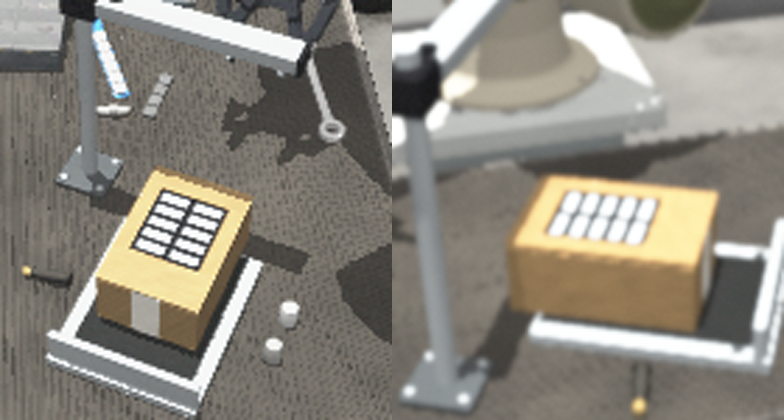

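View pics/p3.png

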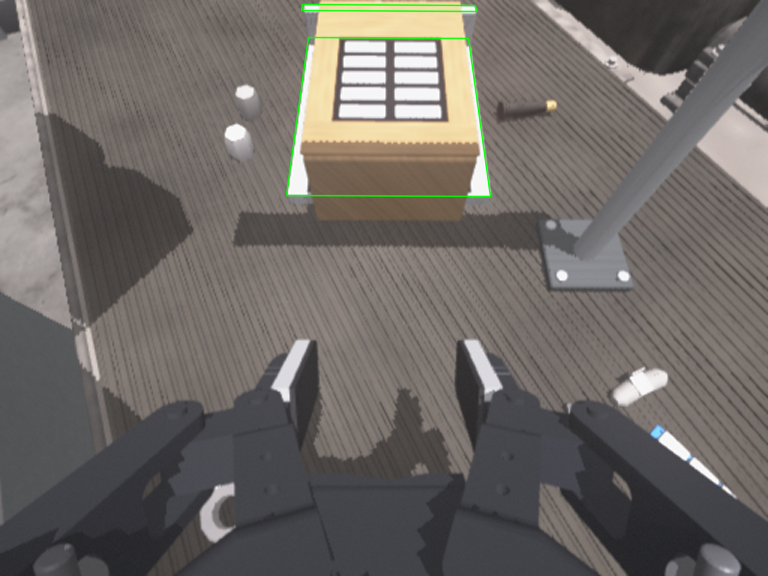

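```bash
python3 face.py p 315,220,12 463,220,12;  python3 face.py p 301,151,82 479,151,82; python3 face.py p 288,196,12 490,196,12
```

```text
[-23.   55.8  12. ]
[-22.4 -56.5  12. ]
mid [-22.7  -0.4  12. ] yaw 0.0057
[-22.7  53.8  82. ]
[-21.9 -54.2  82. ]
mid [-22.3  -0.2  82. ] yaw 0.0072
[-0.3 78.7 12. ]
[  0.7 -79.6  12. ]
mid [ 0.2 -0.4 12. ] yaw 0.0062
```

```bash
python3 tr.py -50,0.5,30,5 -3,0.5,30,10
```

```text
t 17.57 tray TCP [-160.8    1.7  115.7] F tray [-0.4  0.5 -0.2] grip 0.6 X [ 0.679 -0.003 -0.734] jaw [ 0.0021 -1.      0.0058]
5 x [0.02763, 0.00019, -0.00465] len 28.0
10 x [0.00319, 1e-05, -0.00345] len 4.7
```

arm_command(
  plan=[
    [0.0276, 0.0002, -0.0047, 0, 0.6],
    [0.0276, 0.0002, -0.0047, 0, 0.6],
    [0.0276, 0.0002, -0.0047, 0, 0.6],
    [0.0276, 0.0002, -0.0047, 0, 0.6],
    [0.0276, 0.0002, -0.0047, 0, 0.6],
    [0, 0, 0, 0, 0.6],
  ],
)

```text
time_s: 18.32
eef_pos: [440.1, -76.0, 29.8]
ee_rot: [0.212, 0.781, 0.48, -0.34]
force: [-0.6, -0.6, -0.2]
grip_width: 0.594
```

```bash
python3 tr.py -3,0.2,30,10
```

```text
t 18.32 tray TCP [-48.8   1.4  29.8] F tray [-0.7  0.2 -0.2] grip 0.59 X [ 0.679  0.    -0.734] jaw [ 0.0047 -1.      0.0038]
10 x [0.0031, 0.00014, -0.00338] len 4.6
```

arm_command(
  plan=[
    [0.0034, 0.0005, -0.0037, 0, 0.6],
    [0.0034, 0.0005, -0.0037, 0, 0.6],
    [0.0034, 0, -0.0037, 0, 0.6],
    [0.0034, 0, -0.0037, 0, 0.6],
    [0.0034, 0, -0.0037, 0, 0.6],
    [0.0034, 0, -0.0037, 0, 0.6],
    [0, 0, 0, 0, 0.6],
  ],
)

```text
time_s: 19.2
eef_pos: [455.1, -51.5, 30.4]
ee_rot: [0.212, 0.781, 0.478, -0.34]
force: [-0.2, 0.1, -0.6]
grip_width: 0.597
```

```bash
python3 tr.py -3,0.2,30,4;python3 save.py r wrist; python3 ov.py r wrist 463.5,-33.1,1.0993 pics/r3.png
```

```text
t 19.2 tray TCP [-20.2  -0.9  30.4] F tray [ 0.   0.2 -0.6] grip 0.6 X [ 0.678 -0.003 -0.735] jaw [ 0.0019 -1.      0.0065]
4 x [0.00299, -0.00027, -0.00308] len 4.3
19.25
```

View pics/r3.png

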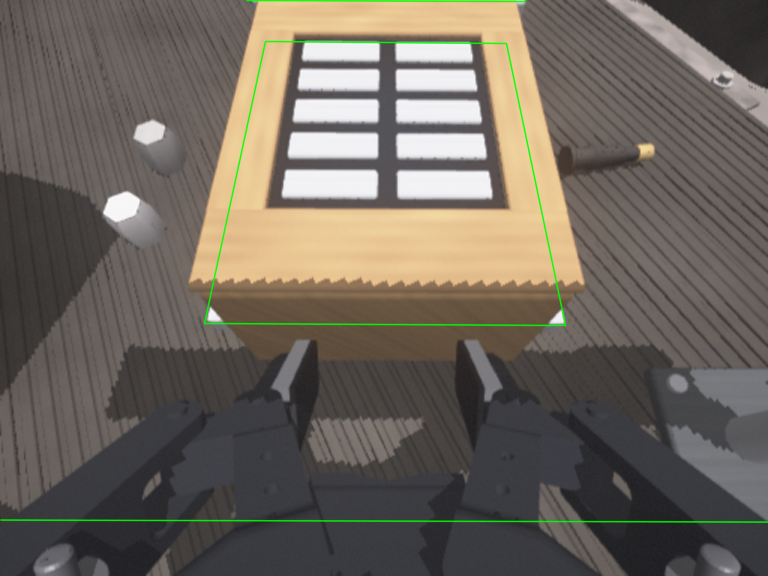

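arm_command(
  plan=[
    [0.0031, 0, -0.0033, 0, 0.6],
    [0.0031, 0, -0.0033, 0, 0.6],
    [0.0031, 0, -0.0033, 0, 0.6],
    [0.0031, 0, -0.0033, 0, 0.6],
    [0, 0, 0, 0, 0.6],
    [-0.02, 0, 0.015, 0, 0.6],
    [-0.03, 0, 0.02, 0, 0.6],
    [-0.03, 0, 0.02, 0, 0.6],
    [-0.03, 0, 0.02, 0, 0.6],
    [-0.03, 0, 0, 0, 0.6],
    [0, 0, 0, 0, 0.6],
  ],
)

```text
time_s: 20.62
eef_pos: [395.0, -170.4, 82.8]
ee_rot: [0.213, 0.782, 0.477, -0.34]
force: [0.4, 0.7, 0.3]
grip_width: 0.604
```

```bash
python3 tr.py;python3 save.py s wrist scene side; python3 ov.py s wrist 463.5,-33.1,1.0993 pics/s3.png; python3 - <<'E'
import pickle,cv2
o=pickle.load(open("s.pkl","rb"))
a=cv2.resize(o["scene"][0]["color"][130:280,220:360,::-1],None,fx=2.8,fy=2.8,interpolation=cv2.INTER_CUBIC)
b=cv2.resize(o["side"][0]["color"][130:280,170:310,::-1],None,fx=2.8,fy=2.8,interpolation=cv2.INTER_CUBIC)
cv2.imwrite("pics/s2.png",cv2.hconcat([a,b]))
E
```

```text
t 20.62 tray TCP [-153.4   -1.3   82.8] F tray [ 0.8 -0.   0.3] grip 0.6 X [ 0.678 -0.006 -0.735] jaw [-0.     -1.      0.0081]
20.775
```

View pics/s3.png

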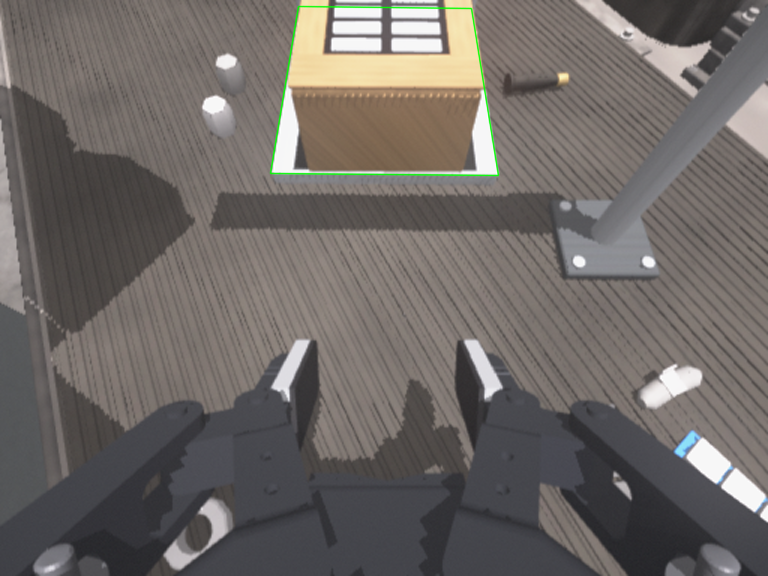

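View pics/s2.png

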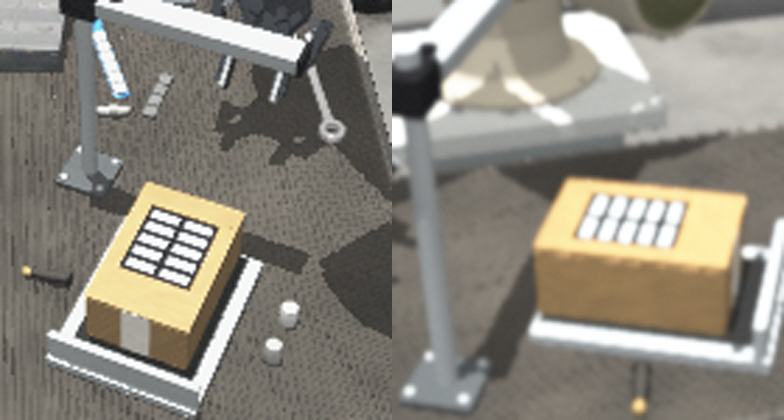

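```bash
python3 face.py s 306,172,12 466,172,12; python3 -c "
from rig import ctrl
s=ctrl.sense();print(s['force'],s['time_s']);print(ctrl.finish_job())"
```

```text
[ 1.9 55.3 12. ]
[  2.7 -57.7  12. ]
mid [ 2.3 -1.2 12. ] yaw 0.0074
[-0.42101341  0.06528689 -0.62700766] 20.775
the job is handed in; nothing more can be done
None
```

The carton lies flat in the tray, window up, and the job is handed in at about 20.8 s of the 45 s allowed.

- **Tilting the tool:** the moves only allow a turn about the tool's own axis. I got the roughly 42° tilt by repeatedly commanding poses just out of reach, and the arm kept the tilt when it came back. This held joint 3 at its lower stop. It read about 0.186 rad against the listed 0.19. I took that to be rounding of the listed limit, but I could not confirm it.
- **Sliding:** I pushed the standing carton low with both fingertips until about 10 N showed it was against the tray edge. It measured within about 1 mm of the middle and about 0.01 rad of square.
- **Tipping:** I then pushed at about 115 mm on the window side. It went over by itself, and the hand stayed clear of the lamp.
- **Extra nudge:** after the fall the base hung about 22 mm over the near edge. I pushed the carton gently about 24 mm further in, which the task did not ask for.

**Last checks:** the base end is about 2 mm inside the near edge, about 1 mm off centre, and square to about 0.007 rad. The nuts, valve stem and lamp look unmoved in the pictures. I did not check the clip weight separately; nothing was moved near it. The gripper is clear of everything, with a wrist force under 1 N. Tray-edge positions carry roughly 2 mm of uncertainty: the carton seated about 2 mm further in than my tray fit predicted.

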